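# Fit the tube block into the dry-block heater and lock it

### The job

Fit the aluminium tube block into the well of the dry-block heater. Swing the lock lever fully open first, hook the block's rear tongue under the overhanging lip at the back of the well with the block tilted, then lower the front gently, without letting it drop, until the block sits flat on the well floor. Finally swing the lever fully back so that its nose locks the block in, and let go; leave the strip rack, the tally counter and the beaker where they are.

Things in the scene. Friction and masses are not known exactly. Their poses are not given: they have to be found in the camera images.
- heater: White dry-block heater, fixed. Housing 152 mm wide (y), x from -130 to +72 mm, top deck 72 mm above the worktop. Origin: on the worktop under the well's centre; z up, +x to its rear (lip side); the sloped panel with display and knob looks to -x. In the deck, a rectangular well with metal liner, x -40 to +40, y -35 to +35 mm, floor 46 mm above the worktop: 26 mm deep, top edges bevelled 3 mm.
- well_floor (a point): Centre of the well floor, at [0, 0, 46] mm in the heater's frame. The seated block's origin lies here within the play (2 mm either way in x, 3 mm in y), the block's x along the heater's x.
- lip_edge (a point): Middle of the front lower edge of the steel lip at the rear, [32, 0, 55] mm in the heater's frame. The lip is a 4 mm plate over the well's full width, x from +32 back, underside 9 mm above the well floor; nothing on or behind it is higher than 62 mm over the worktop. It overhangs the well by 8 mm, so the block goes in tilted 20 to 30 degrees, tongue down, then is levelled as it slides back.
- tube_block: Bare aluminium block, about 0.42 kg, standing loose. Origin: centre of underside; z up, +x to its rear (tongue). Base x -38 to +26, 64 wide (y), 25 mm high. Tongue x +26 to +38, 60 wide, 6 mm thick, flush with the underside. Upper body x -26 to +26, y -25 to +25, z 25 to 54 mm, nine tube holes in top: grip here across y. Front shoulder (x -38 to -26, z 25) is what the lever's nose covers.
- tongue_tip (a point): Middle of the rear lower edge of the block's tongue, [38, 0, 0] mm in the block's frame.
- lever_arm (a joint): Lock lever on the heater's front deck, vertical pivot; rad. 0 = shut: nose points to the heater's +x over the well's front; grows counter-clockwise from above to 1.6 = open: nose to +y, clear of the well from 1.3 up. Starts at 0 to 0.35. Nose 12 mm wide, reaches 20 mm from the pivot, underside 75 mm above the worktop (4 mm over the seated shoulder). Friction 0.05 N m holds it where left.
- lever_pivot (a point): Top of the lever's pivot, at [-53, 0, 84] mm in the heater's frame.
- lever_pin (a point): Centre of the top of the upright black pin on the lever, 28 mm from the pivot, on the far side from the nose: towards the heater's -x from the pivot when shut, towards -y when open. Pin 11 mm in diameter, its top 103 mm above the worktop; it stands 22 mm above the lever's flat arm (81 mm above the worktop), which reaches 4 mm past the pin's axis.
- strip_rack: Bystander: small white rack with pale tube strips, 52x90x34 mm, loose; origin at the centre of its underside.
- counter: Bystander: grey hand tally counter, 38x92x34 mm, loose; origin at the centre of its underside.
- beaker_a: Bystander: clear beaker, 71 mm in diameter, 112 mm high, loose; origin at the centre of its underside.

How it is judged (in metres and radians):
On the way, in this order (a step that is already met when the one before it is completed fails the run):
1. the lock lever is swung open (1.3 rad or more) while the block is still out of the well (value of joint lever_arm above 1.3 rad and distance between tongue_tip and lip_edge above 0.03 m), for 0.1 s.
2. the tongue is under the lip (its tip 1 mm or more behind the lip's edge and less than 8 mm above the well floor) with the block still tilted by more than 0.17 rad (x of tongue_tip in the frame of heater above 0.033 m and y of tongue_tip in the frame of heater between -0.008 and 0.008 m and z of tongue_tip in the frame of heater below 0.054 m and angle between tube_block's own z axis and vertical above 0.17 rad), for 0.05 s.
3. the block is flat on the well floor, tongue under the lip, with the lever still open (x of tongue_tip in the frame of heater between 0.0345 and 0.0415 m and y of tongue_tip in the frame of heater between -0.005 and 0.005 m and z of each of tongue_tip, tube_block in the frame of heater below 0.0485 m and z of tube_block in the frame of heater above 0.043 m and angle between tube_block's own z axis and vertical below 0.05 rad and angle between the x axis of tube_block and the x axis of heater, either way round below 0.12 rad and value of joint lever_arm above 1 rad), for 0.2 s.
At the end, for the whole second after the job is handed in: The block is at rest flat in the well (level to 0.05 rad, underside within 2.5 mm of the floor, square to 0.12 rad), its tongue tip at least 2.5 mm behind the lip's edge; the lever is shut to within 0.2 rad, nose over the block's shoulder (x of tongue_tip in the frame of heater between 0.0345 and 0.0415 m and y of tongue_tip in the frame of heater between -0.005 and 0.005 m and z of each of tongue_tip, tube_block in the frame of heater below 0.0485 m and z of tube_block in the frame of heater above 0.043 m and angle between tube_block's own z axis and vertical below 0.05 rad and angle between the x axis of tube_block and the x axis of heater, either way round below 0.12 rad and value of joint lever_arm below 0.2 rad and linear speed of tube_block below 0.02 m/s); the robot touches nothing.
It fails at once if the block falls into place or is flung: it turns faster than 6 rad/s (angular speed of tube_block above 6 rad/s).
It fails at once if the strip rack is pushed more than 25 mm or knocked over (distance of strip_rack from where it was at the start of the episode above 0.025 m or angle between strip_rack's own z axis and vertical above 0.4 rad).
It fails at once if the tally counter is pushed more than 25 mm or knocked over (distance of counter from where it was at the start of the episode above 0.025 m or angle between counter's own z axis and vertical above 0.4 rad).
It fails at once if the beaker is pushed more than 25 mm or knocked over (distance of beaker_a from where it was at the start of the episode above 0.025 m or angle between beaker_a's own z axis and vertical above 0.4 rad).
It also fails if it takes over 64 s, if anything falls off the work surface, if the arm or the gripper's body presses on something with over 40 N, if the wrist force passes 120 N, or if a joint passes its speed limit or range.

### The arm

A 6-joint arm with a two-finger parallel gripper is mounted at the origin on a cart in front of the work surface, level with it; the furniture and walls round the work are solid. World frame = base frame: x ahead of the robot, y to its left, z up, the work surface at z = 0. Lengths are in m, angles in degrees, forces in N, time in s.
With the tool pointing down it reaches from about 0.25 to 0.725 m from the base axis. Payload 9.7 kg.
Tool frame: the origin (TCP) lies midway between the tips of the shut fingers; the grasp point (between the pads) lies 19 mm behind it (bot.pinch_z is the distance from the TCP to the grasp point, in m); z points along the fingers, y is the line along which they close (so a half turn about z gives the same grasp; the last joint's range is limited). The gripper opens to 85 mm and grips with 20 to 120 N. Pads are 22 mm wide; open, the fingers measure 114 mm over their backs; the gripper's body (76 mm by 85 mm) begins 54 mm behind the grasp point. The pads swing forward as they close: fully open they stand 13 mm farther back than shut.
Start: joints at [-75.172, 4.979, 10.078, 95.1, 0, 90], TCP at [0.141, -0.532, 0.231] pointing down, gripper open.
Joint ranges: [-179.16, 179.16], [-48.56, 103.87], [-65.8, 70.77], [-126.05, 130.52], [-82.76, 87.17], [-180, 180]. Speed limits (degrees/s): [127.2, 127.2, 147.25, 180, 180, 180].

### API

Orientations are given as [roll, pitch, yaw] about the fixed x, y, z axes, in that order (R = Rz(yaw) Ry(pitch) Rx(roll)).
In Python, from workcell import sensors, camera, ticket, bot gives the robot as it stands.
- The arm moves only by the shell command python3 -m handwheel 'ROWS' [FORCE]. ROWS is a JSON object of lists of equal length, an entry for each row: "gripper": the opening, from -1 (shut) to 1 (fully open); "slide": the shift along the tool's x, y, z in mm, a list of three; "yaw": the turn about the tool's z in rad. A call has 1 to 8 rows; each row shifts and turns the commanded pose from where the row before left it, along the tool's axes as they then stand; what a row does not reach is not made up. A row lasts 1/12 s, in which the tool goes at most 41.7 mm and 7.16 degrees, less where a joint would pass 70% of its speed; a pose out of reach is approached as far as the arm can. A call is refused whole if a number of a shift passes 41.7 or a number of a turn 0.125, either way. A call with a gripper value outside its range is refused whole. The fingers move at their own pace and stop on an object; FORCE is the grip in N (left out, the last holds). Time passes only in rows, so rows that do not move let the fingers close. It gives the time, the measured TCP pose, the force, the opening and the grip force at its end, in the units of the state.
- sensors.get_obs(): the state, without advancing time (a new reading comes with each control period).
- camera(name): name is "side" or "top"; returns a dict with "img" (400x640x3 uint8, red, green, blue), "fx", "fy", "cx", "cy" (pixels), "dist" ([k1, k2, p1, p2, k3] as OpenCV has them; the pictures are not rectified), "R" (3x3) and "t" (3): a world point X has camera coordinates R X + t. Camera axes: x right, y down, z forward; pixel columns grow to the right and rows downward; lengths in m; the calibration is good to about 2 mm. A picture is of the moment at which its call begins. There is no depth.
- ticket.job_done(): hands the job in; it is judged then, once.
The state is a dict: "time": time; "q": joint angles; "qd": joint speeds; "joint_efforts": joint torques, N m; "ee_pos": TCP position; "tcp_rot": TCP orientation; "wrist_force": force on the tool from outside, world axes, zero at the start; "torque": the same for the moment, N m; "opening": finger opening in m; "grasp_force": force on a finger pad.
Only numpy, scipy, OpenCV 4.12 (cv2) and the standard library are available. Lean on these libraries where they do the work, as an engineer would, in place of code of your own. Each camera call takes 0.05 s, during which the arm holds its last target. There are 200 camera calls.

## Working session

There is one attempt and no reset: what is moved stays moved. The work goes in short steps, Python scripts to look and compute and a shell command to move; the robot and the scene stay as the last step left them, time stands still between calls to the robot, and variables do not carry over. Pictures are saved under pics/ and viewed, at most 10 in all, crops included, and the job is handed in when it is done.

```bash
ls; mkdir -p pics
python3 - <<'E'
from workcell import sensors,camera,ticket,bot
import cv2
o=sensors.get_obs();print(o, bot.pinch_z)
for n in("side","top"):
    c=camera(n);cv2.imwrite(f"pics/{n}0.png",c["img"][:,:,::-1]);print({k:v for k,v in c.items() if k!="img"})
E
```

```text
pics
{'time': 0.0, 'q': array([-7.51713467e+01,  5.01004017e+00,  1.00315341e+01,  9.50986011e+01,
       -6.36338148e-04,  9.00005584e+01]), 'qd': array([-0.09609382,  0.09512502,  0.07811546,  0.07778827, -0.09731557,
        0.06425434]), 'joint_efforts': array([-1.98993410e-03, -5.20390499e+01,  4.64804614e+01,  1.61943171e-02,
       -6.88746945e-05,  1.19873800e-05]), 'ee_pos': array([ 0.14069627, -0.5314501 ,  0.23056708]), 'tcp_rot': array([-1.79922893e+02,  6.37089019e-04,  1.48280958e+01]), 'wrist_force': array([-1.30082002, -0.2460809 ,  0.46275028]), 'torque': array([ 0.06252336, -0.01175465, -0.02682704]), 'grasp_force': 0.0, 'opening': 0.08564797128475295} 0.0187
{'fx': 430.2830669136979, 'fy': 430.2830669136979, 'cx': 328.7800207104666, 'cy': 199.55107793357195, 'dist': array([0.03044497, 0.        , 0.        , 0.        , 0.        ]), 'R': array([[-0.85954552, -0.51090264,  0.01264851],
       [-0.33758746,  0.54902993, -0.76459195],
       [ 0.38368764, -0.66147156, -0.64439054]]), 't': array([0.46844734, 0.29220327, 1.0894154 ])}
{'fx': 457.51160019423764, 'fy': 457.51160019423764, 'cx': 318.54378964712834, 'cy': 201.7568068996621, 'dist': array([-0.11839259,  0.        ,  0.        ,  0.        ,  0.        ]), 'R': array([[-2.45416074e-04, -9.99937114e-01,  1.12119266e-02],
       [-9.95397698e-01, -8.30166201e-04, -9.58265808e-02],
       [ 9.58298625e-02, -1.11838433e-02, -9.95334898e-01]]), 't': array([-0.06357444,  0.5746245 ,  1.26983001])}
```

View pics/side0.png

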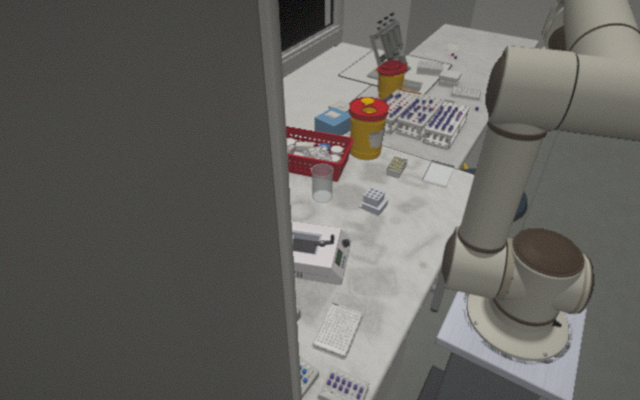

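View pics/top0.png

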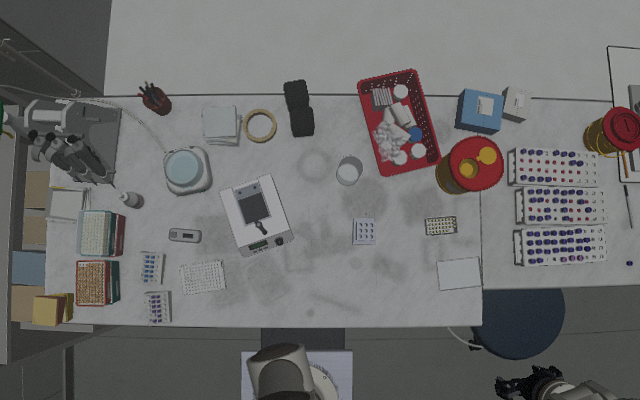

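The top view shows the heater at about (257,214), the block at (364,231), the beaker at (349,170) and the counter at (184,236). The side view shows the heater at (318,250), partly hidden, and the block at (374,201). I'll enlarge both.

```bash
cat > h.py <<'E'
import numpy as np,cv2
from workcell import sensors,camera,ticket,bot
def K(c): return np.array([[c["fx"],0,c["cx"]],[0,c["fy"],c["cy"]],[0,0,1]])
def ray(c,uv):
    n=cv2.undistortPoints(np.array(uv,float).reshape(-1,1,2),K(c),c["dist"]).reshape(-1,2)
    R=c["R"];return -R.T@c["t"],np.c_[n,np.ones(len(n))]@R
def plane(c,uv,z):
    o,d=ray(c,uv);return o+d*((z-o[2])/d[:,2])[:,None]
def proj(c,X): return cv2.projectPoints(np.array(X,float).reshape(-1,1,3),cv2.Rodrigues(c["R"])[0],c["t"],K(c),c["dist"])[0].reshape(-1,2)
def crop(c,x0,y0,w,h,s,name): cv2.imwrite(name,cv2.resize(c["img"][y0:y0+h,x0:x0+w,::-1],None,fx=s,fy=s,interpolation=cv2.INTER_CUBIC))
E
python3 - <<'E'
from h import *
c=camera("top");crop(c,210,165,180,100,4.4,"pics/t1.png")
c=camera("side");crop(c,285,170,120,120,5,"pics/s1.png")
E
```

```text
(no output)
```

View pics/t1.png

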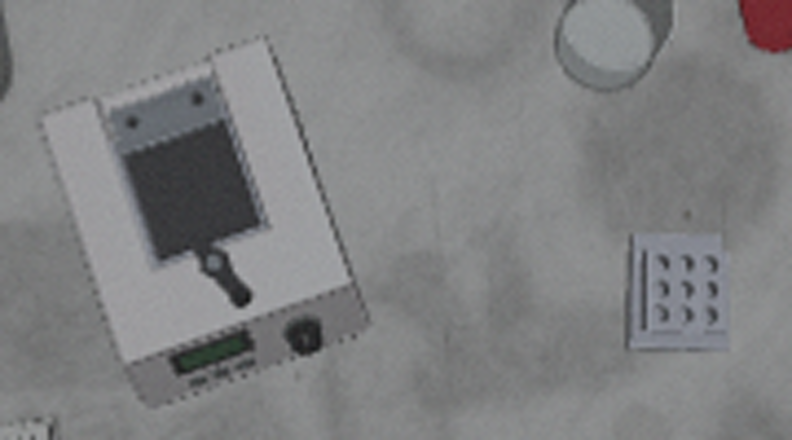

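View pics/s1.png

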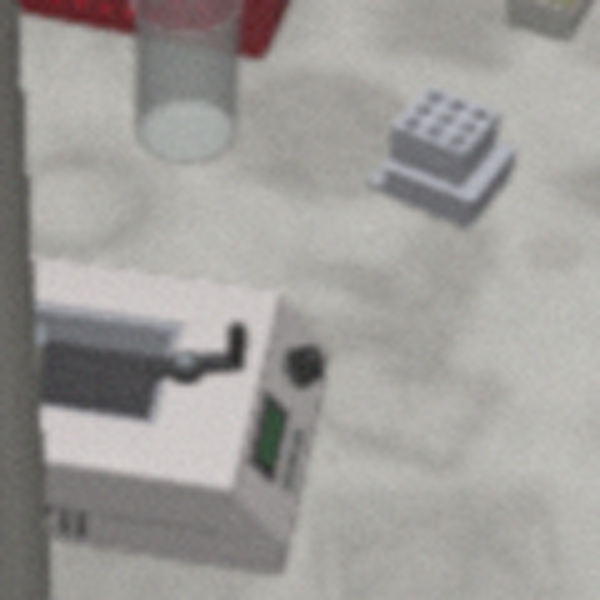

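The top crop shows the deck's rear corners at crop (40,118) and (265,38), its front corners at (125,362) and (352,285), the pivot at (215,262) and the pin near (240,297). The block's base spans about (628..728, 235..350). In the side crop its tongue is at the left, (378,180), so it points to +x.

Run:
```python
from h import *
np.set_printoptions(precision=4,suppress=True)
imgs=[camera("top") for _ in range(6)];c=imgs[0];im=np.mean([i["img"] for i in imgs],0).astype(np.uint8)
sd=[camera("side") for _ in range(6)];s=sd[0];si=np.mean([i["img"] for i in sd],0).astype(np.uint8)
g=im.mean(2)
for n,(x,y) in dict(deck=(235,235),table=(310,215),sl=(255,243),blk=(363,223),hole=(245,210),shade=(354,235)).items(): print(n,im[y,x])
cr=lambda a:np.array([210+a[0]/4.4,165+a[1]/4.4])
D=plane(c,[cr(p) for p in[(40,118),(265,38),(352,285),(125,362)]],.072)
print(D,[np.linalg.norm(D[i]-D[(i+1)%4]) for i in range(4)])
# deck mask
up=cv2.resize(im,None,fx=4,fy=4,interpolation=cv2.INTER_CUBIC).astype(int)
m=(up.min(2)>165).astype(np.uint8)
m[:, :800]=0;m[:,1240:]=0;m[:600]=0;m[1040:]=0
k=max(cv2.findContours(m,0,2)[0],key=cv2.contourArea);h=cv2.convexHull(k)
r=cv2.boxPoints(cv2.minAreaRect(k));a=cv2.approxPolyDP(h,16,True).reshape(-1,2)
print("hull",(a+.5)/4-.5);P=plane(c,(a+.5)/4-.5,.072);print(P,[np.linalg.norm(P[i]-P[(i+1)%len(P)]) for i in range(len(P))])
print("pivot",plane(c,[cr((214,262))],.084),"pin",plane(c,[cr((240,297))],.103))
print("cams",ray(c,[(0,0)])[0],ray(s,[(0,0)])[0])
# block: side + top masks (bluish)
for nm,I,b in(("top",im,(345,215,385,250)),("side",si,(355,180,392,220))):
    x0,y0,x1,y1=b;u=cv2.resize(I[y0:y1,x0:x1],None,fx=4,fy=4,interpolation=cv2.INTER_CUBIC).astype(int)
    m=((u[:,:,2]-u[:,:,0])>8).astype(np.uint8);k=max(cv2.findContours(m,0,2)[0],key=cv2.contourArea)
    print(nm,cv2.contourArea(k)/16,(cv2.approxPolyDP(cv2.convexHull(k),4,True).reshape(-1,2)+.5)/4-.5+[x0,y0])
sp=lambda a:np.array([285+a[0]/5,170+a[1]/5])
print("side pin",plane(s,[sp((237,326))],.103),"pivot",plane(s,[sp((186,361))],.084))
```

```text
deck [157 155 157]
table [139 141 142]
sl [76 74 77]
blk [133 136 145]
hole [55 56 57]
shade [134 136 147]
[[0.5977 0.2111 0.072 ]
 [0.6482 0.0703 0.072 ]
 [0.4937 0.0149 0.072 ]
 [0.4458 0.1552 0.072 ]] [np.float64(0.14952501835849463), np.float64(0.16418897806498298), np.float64(0.14830035305516), np.float64(0.16184165640311757)]
hull [[260.875 232.125]]
[[0.4871 0.0943 0.072 ]] [np.float64(0.0)]
pivot [[0.5072 0.0992 0.084 ]] pin [[0.4852 0.0809 0.103 ]]
cams [ 0.4503 -0.0489  1.3197] [0.0833 0.7995 0.9195]
top 545.9375 [[353.875 217.875]
 [373.125 218.375]
 [375.125 223.125]
 [374.125 244.125]
 [352.875 243.125]]
side 26.84375 [[386.375 199.875]
 [379.875 208.625]
 [374.875 207.375]
 [384.125 199.125]]
side pin [[0.4854 0.0838 0.103 ]] pivot [[0.5048 0.1045 0.084 ]]
```

Heater: yaw is about 19.8°, origin about (0.555, 0.116). The pivot agrees with this within 2–4 mm in both views. The pin is at (0.485, 0.082), 28.5 mm from the pivot, so the lever starts at about 0.35 rad. I'm moving above the pin now.

```bash
R='[24.5,-25.2,4]'
python3 -m handwheel '{"gripper":[1,1,1,1,0,0,0,0],"slide":[[12,-12.6,0],[24.5,-25.2,4],[24.5,-25.2,4],[24.5,-25.2,4],[24.5,-25.2,4],[24.5,-25.2,4],[24.5,-25.2,4],[24.5,-25.2,4]],"yaw":[0,0,0,0,0,0,0,0]}'
python3 -m handwheel '{"gripper":[-0.2,-0.2,-0.2,-0.2,-0.2,-0.2,-0.2,-0.2],"slide":[[24.5,-25.2,4],[24.5,-25.2,4],[24.5,-25.2,4],[24.5,-25.2,4],[24.5,-25.2,4],[24.5,-25.2,4],[24.5,-25.2,4],[24.5,-25.2,4]],"yaw":[0,0,0,0,0,0,0,0]}'
python3 -m handwheel '{"gripper":[-0.2,-0.2,-0.2,-0.2,-0.2,-0.2,-0.2,-0.2],"slide":[[24.5,-25.2,4],[24.5,-25.2,4],[24.5,-25.2,4],[24.5,-25.2,4],[12,-12.6,4],[0,0,0],[0,0,0],[0,0,0]],"yaw":[0,0,0,0,-0.11,-0.11,-0.11,-0.11]}'
python3 - <<'E'
from h import *
np.set_printoptions(precision=4,suppress=True)
im=np.mean([camera("top")["img"] for _ in range(6)],0).astype(np.uint8);c=camera("top")
x0,y0,x1,y1=345,210,385,252
u=cv2.resize(im[y0:y1,x0:x1].mean(2).astype(np.float32),None,fx=4,fy=4,interpolation=cv2.INTER_CUBIC)
m=(u<100).astype(np.uint8);n,l,st,ce=cv2.connectedComponentsWithStats(m)
for i in range(1,n): print(st[i],(ce[i]+.5)/4-.5+[x0,y0])
crop({"img":im},330,200,70,60,10,"pics/b2.png")
E
```

```text
time: 1.47
ee_pos: [0.2702, -0.3005, 0.2032]
tcp_rot: [180.0, -0.0, 14.8]
wrist_force: [0.8, -1.1, -0.4]
opening: 0.0428
grasp_force: 0.0
time: 2.13
ee_pos: [0.4082, -0.0552, 0.1714]
tcp_rot: [180.0, -0.0, 14.8]
wrist_force: [1.1, -1.1, -0.2]
opening: 0.0343
grasp_force: 0.0
time: 2.8
ee_pos: [0.485, 0.0814, 0.151]
tcp_rot: [-180.0, 0.0, 40.4]
wrist_force: [-0.2, -0.2, 0.2]
opening: 0.0343
grasp_force: 0.0
[83 13  4  6 19] [365.7961 213.4145]
[ 31  34   4  45 143] [352.8138 223.7316]
[ 43  48   5  72 347] [355.8872 230.7043]
[59 52 10 13 76] [360.6349 224.0033]
[82 53  9 13 77] [366.1802 224.3003]
[103  53  10  15  85] [371.6868 224.4191]
[60 76  9 13 74] [360.723  230.0304]
[81 76 10 14 83] [366.0708 230.1521]
[104  76   9  14  80] [371.6219 230.1219]
[ 28  83   6  55 264] [352.2121 237.2519]
[ 61 100   7  12  63] [360.6687 236.0337]
[ 83 100   7  12  64] [366.1328 236.043 ]
[104 100   9  14  80] [371.5656 236.0219]
[ 48 138   6   1   6] [357.25  244.125]
```

View pics/b2.png

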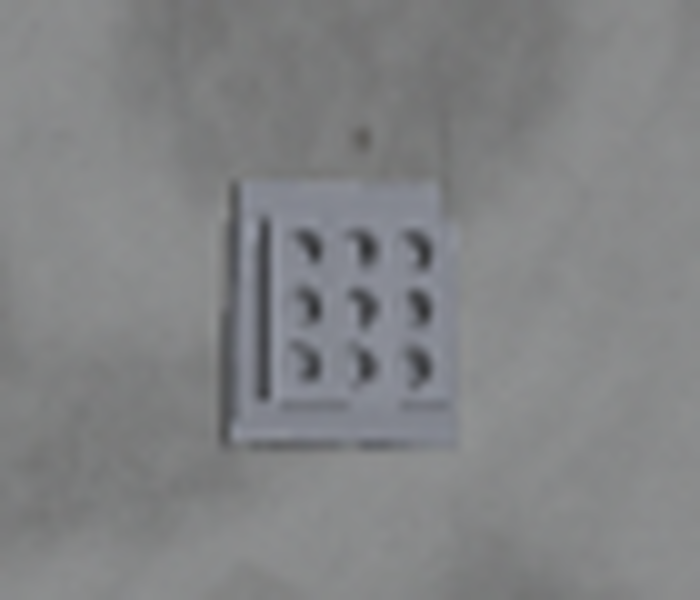

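The block's hole grid is centred at about pixel (366,230) and its sides run along the world axes (yaw about 0). Next I lower the cage over the pin and swing the lever.

```bash
python3 -m handwheel '{"gripper":[-0.2,-0.2,-0.2,-0.2,-0.6,-0.6,-0.6,-0.6],"slide":[[0,0,20],[0,0,20],[0,0,15],[0,0,8],[0,0,0],[0,0,0],[0,0,0],[0,0,0]],"yaw":[0,0,0,0,0,0,0,0]}' 20
python3 -m handwheel '{"gripper":[-0.6,-0.6,-0.6,-0.6,-0.6],"slide":[[0.2,3.4,0],[0.2,3.4,0],[0.2,3.4,0],[0.2,3.4,0],[0.2,3.4,0]],"yaw":[-0.12,-0.12,-0.12,-0.12,-0.12]}'
python3 -m handwheel '{"gripper":[-0.6,-0.6,-0.6,-0.6,-0.6,-0.6],"slide":[[0.2,3.4,0],[0.2,3.4,0],[0.2,3.4,0],[0.2,3.4,0],[0.2,3.4,0],[0,0,0]],"yaw":[-0.12,-0.12,-0.12,-0.12,-0.12,0]}'
python3 - <<'E'
from h import *
c=camera("top");crop(c,215,170,100,90,6,"pics/t3.png")
E
```

```text
time: 3.82
ee_pos: [0.4856, 0.0809, 0.0894]
tcp_rot: [180.0, -0.1, 40.0]
wrist_force: [0.1, 0.1, -0.0]
opening: 0.0175
grasp_force: 0.0
time: 4.23
ee_pos: [0.4994, 0.0721, 0.0892]
tcp_rot: [180.0, -0.1, 74.8]
wrist_force: [-1.9, 2.2, 0.7]
opening: 0.0167
grasp_force: 1.1
time: 4.73
ee_pos: [0.5164, 0.0722, 0.0891]
tcp_rot: [179.9, 0.0, 109.1]
wrist_force: [-0.4, 0.2, 0.4]
opening: 0.0171
grasp_force: 0.0
```

View pics/t3.png

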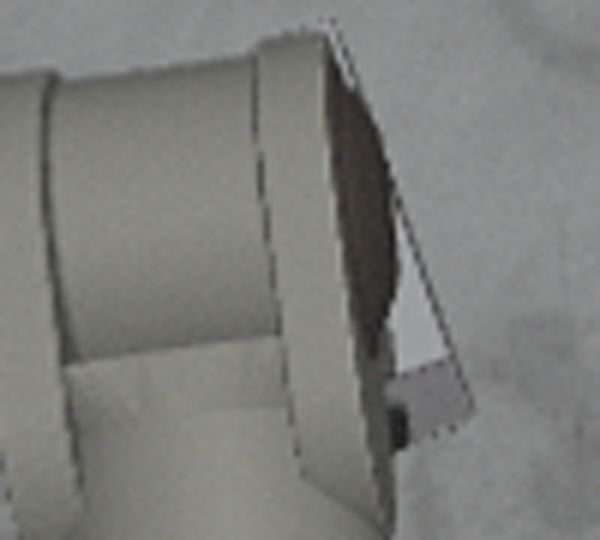

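The arm blocks the top view. Going by the TCP, the lever should be near 1.47–1.55 rad. I'll push 3 mm more, lift, and move off toward the block to check.

```bash
python3 -m handwheel '{"gripper":[-0.6,-0.6,-0.6,-0.2,-0.2,-0.2,-0.2,0],"slide":[[0,2.5,0],[0,0,0],[0,-2,0],[0,-2,0],[0,0,-25],[0,0,-35],[0,0,-35],[0,0,0]],"yaw":[0,0,0,0,0,0,0.1,0.12]}'
python3 -m handwheel '{"gripper":[1,1,1,1,1,1,1,1],"slide":[[0,0,0],[0,0,0],[0,0,0],[0,0,0],[0,0,0],[0,0,0],[0,0,0],[0,0,0]],"yaw":[0.12,0.12,0.12,0.12,0.12,0.12,0.12,0.12]}'
python3 - <<'E'
from h import *
np.set_printoptions(precision=4,suppress=True)
c=camera("top")
print(plane(c,[(365.9,230.1),(365.2,230.1)],.054))
# base corners check
print(plane(c,[(353.3,243.8),(375.3,244)],.025),plane(c,[(354,217.8),(373.5,217.9)],.006))
E
```

```text
time: 5.45
ee_pos: [0.5162, 0.072, 0.1903]
tcp_rot: [179.5, -0.0, 95.9]
wrist_force: [1.0, -0.2, 0.2]
opening: 0.0421
grasp_force: 0.0
time: 6.12
ee_pos: [0.5143, 0.0717, 0.1833]
tcp_rot: [-180.0, -0.0, 40.8]
wrist_force: [-0.4, 0.6, 0.6]
opening: 0.0857
grasp_force: 0.0
[[ 0.4933 -0.1943  0.054 ]
 [ 0.4933 -0.1924  0.054 ]]
[[ 0.4557 -0.1616  0.025 ]
 [ 0.455  -0.224   0.025 ]] [[ 0.5304 -0.1658  0.006 ]
 [ 0.5301 -0.2222  0.006 ]]
```

The block measures (0.493, -0.193), yaw about 0, and its base width of 62.4 mm agrees with the size given. I'll turn the tool square, go above it and check the lever.

```bash
python3 -m handwheel '{"gripper":[1,1,1,1,1,1,1],"slide":[[0,0,0],[0,0,0],[0,0,0],[0,0,0],[0,0,0],[0,0,0],[0,0,0]],"yaw":[0.12,0.12,0.12,0.12,0.12,0.112,0]}'
python3 -m handwheel '{"gripper":[1,1,1,1,1,1,1,1],"slide":[[-3.2,33,10],[-3.2,33,10],[-3.2,33,10],[-3.2,33,10],[-3.2,33,10],[-3.2,33,10],[-3.2,33,10],[-3.2,33.7,10]],"yaw":[0,0,0,0,0,0,0,0]}'
python3 - <<'E'
from h import *
I=[camera("top") for _ in range(5)]
im=np.mean([i["img"] for i in I],0).astype(np.uint8)
crop({"img":im},205,165,100,75,8,"pics/t4.png");cv2.imwrite("pics/heater_raw.png",im[:,:,::-1])
print(sensors.get_obs()["ee_pos"],sensors.get_obs()["tcp_rot"])
E
```

```text
time: 6.75
ee_pos: [0.5168, 0.0342, 0.1833]
tcp_rot: [-178.5, 0.0, 3.2]
wrist_force: [0.8, -0.4, -1.1]
opening: 0.0854
grasp_force: 0.0
time: 7.42
ee_pos: [0.506, -0.2281, 0.0961]
tcp_rot: [-178.5, 0.0, 3.4]
wrist_force: [0.4, 0.5, 0.3]
opening: 0.0853
grasp_force: 0.0
[ 0.50623125 -0.22648536  0.09651838] [-1.78483387e+02  5.10272556e-02  3.34869772e+00]
```

View pics/t4.png

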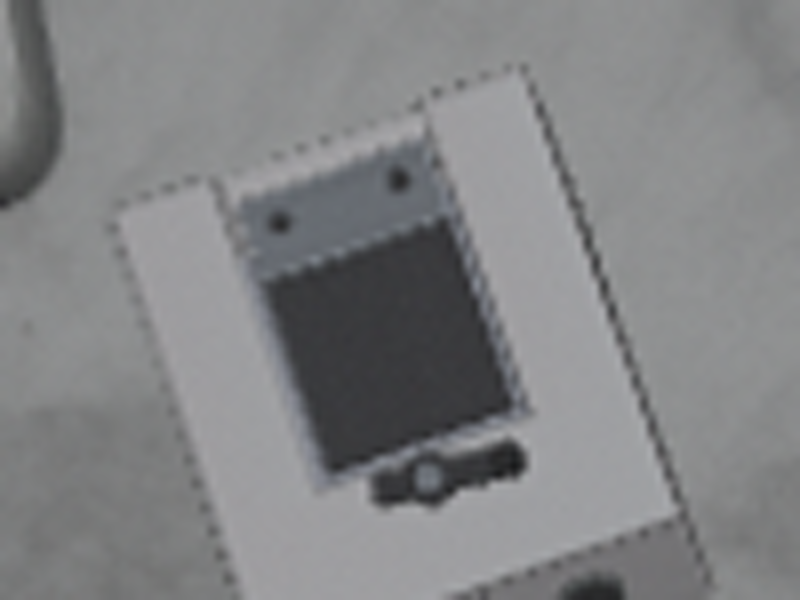

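The lever is open: in the crop, the arm runs parallel to the well front with the pin at (515,458) and the pivot at (428,477). The tool has picked up a 1.5° roll and some drift, so I'll check the joints and refine the heater pose.

Run:
```python
from h import *
np.set_printoptions(precision=4,suppress=True)
print(sensors.get_obs()["q"])
c=camera("top");cr=lambda a:np.array([205+(a[0]+.5)/8-.5,165+(a[1]+.5)/8-.5])
# heater-frame points (mm) with crop pixels
pts={ (72,76,72):(116,208),(72,-76,72):(524,67),(32,35,59):(262,280),(32,-35,59):(450,215),(-43,38,72):(318,492),(-43,-38,72):(533,412),(-53,0,84):(428,477),(-53,-28,103):(514,455)}
H=np.array(list(pts))/1e3;P=np.array([plane(c,[cr(v)],k[2]/1e3)[0] for k,v in pts.items()])
a=H[:,:2]-H[:,:2].mean(0);b=P[:,:2]-P[:,:2].mean(0)
th=np.arctan2((a[:,0]*b[:,1]-a[:,1]*b[:,0]).sum(),(a*b).sum());R=np.array([[np.cos(th),-np.sin(th)],[np.sin(th),np.cos(th)]])
t=P[:,:2].mean(0)-R@H[:,:2].mean(0);print(np.degrees(th),t)
print(np.c_[H*1e3,((P[:,:2]-t)@R)*1e3])
```

```text
[-24.7784   5.8494  -3.8925  81.0182   1.3134 151.8648]
19.48774526818479 [0.5578 0.1174]
[[ 72.      76.      72.      72.1813  73.9311]
 [ 72.     -76.      72.      71.5232 -74.7768]
 [ 32.      35.      59.      33.6493  35.7252]
 [ 32.     -35.      59.      33.3342 -33.2577]
 [-43.      38.      72.     -43.6506  39.1703]
 [-43.     -38.      72.     -42.2135 -39.0967]
 [-53.       0.      84.     -52.3122   0.7996]
 [-53.     -28.     103.     -56.5117 -30.4951]]
```

The heater fit is yaw 19.5°, origin (0.557, 0.117), with residuals of 1–2 mm. Aligning over the block.

```bash
python3 -m handwheel '{"gripper":[1,1,1,1,1],"slide":[[0,0,0],[-8.5,-16.7,0],[-8.5,-16.8,0],[0,0,0],[0,0,0]],"yaw":[0.058,0,0,0,0]}'
python3 -c "
from h import *
print(sensors.get_obs())"
```

```text
time: 8.13
ee_pos: [0.4898, -0.1919, 0.0983]
tcp_rot: [-178.5, 0.0, 0.2]
wrist_force: [0.7, 0.1, -0.6]
opening: 0.0852
grasp_force: 0.0
{'time': 8.1333, 'q': array([-22.11473919,   1.77796055,  -7.98951578,  80.83111796,
         1.33156715, 157.7112291 ]), 'qd': array([-1.15046658,  1.22128628,  1.03253056, -0.39968522, -0.23290369,
       -0.34814993]), 'joint_efforts': array([  0.54413555, -49.23242569,  45.83579779,   0.41129856,
         0.13650441,   0.11768184]), 'ee_pos': array([ 0.48975376, -0.19186636,  0.09826037]), 'tcp_rot': array([-1.78540914e+02,  4.89028113e-02,  1.67698313e-01]), 'wrist_force': array([ 0.68415746,  0.12289988, -0.5705363 ]), 'torque': array([ 0.04312217, -0.03377615, -0.02280227]), 'grasp_force': 0.0, 'opening': 0.08516142960583753}
```

```bash
python3 -m handwheel '{"gripper":[1,1,1,1,1],"slide":[[-0.8,2.5,25],[0,0,25],[0,0,15],[0,0,6],[0,0,0]],"yaw":[0,0,0,0,0]}' 40
python3 -m handwheel '{"gripper":[-0.2,-0.2,-0.2,-0.2,-0.2,-0.2,-0.2,-0.2],"slide":[[0,0,0],[0,0,0],[0,0,0],[0,0,0],[0,0,0],[0,0,0],[0,0,0],[0,0,0]],"yaw":[0,0,0,0,0,0,0,0]}' 40
```

```text
time: 8.55
ee_pos: [0.4879, -0.1935, 0.0251]
tcp_rot: [-178.5, 0.2, 0.0]
wrist_force: [-0.1, -0.2, -0.3]
opening: 0.0853
grasp_force: 0.0
time: 9.22
ee_pos: [0.4892, -0.1939, 0.028]
tcp_rot: [-178.5, 0.0, -0.0]
wrist_force: [-1.3, 3.1, 6.7]
opening: 0.0491
grasp_force: 41.5
```

The block is gripped (49 mm opening). Rotations are only about the tool axis, so the tilt has to come from turning the block in the grip. I'll press its front underside on the heater's solid left deck edge. First: lift, carry over, turn.

```bash
python3 -m handwheel '{"gripper":[-0.2,-0.2,-0.2,-0.2,-0.2,-0.2,-0.2],"slide":[[0,0,-10],[0,0,-25],[0,0,-30],[0,0,-30],[0,0,-25],[0,0,-10],[0,0,0]],"yaw":[0,0,0,0,0,0,0]}' 40
python3 -m handwheel '{"gripper":[-0.2,-0.2,-0.2,-0.2,-0.2,-0.2,-0.2,-0.2],"slide":[[2.5,-15,0],[2.5,-30,0],[2.5,-34,0],[2.5,-34,0],[2.5,-34,0],[2.5,-34,0],[2.5,-34,0],[2.5,-34,0]],"yaw":[0,0,0,0,0,0,0,0]}'
python3 -m handwheel '{"gripper":[-0.2,-0.2,-0.2,-0.2,-0.2,-0.2,-0.2,-0.2],"slide":[[2.5,-34,0],[2.5,-34,0],[2.5,-34,0],[2.5,-34,0],[2.5,-20,0],[0,-5,0],[0,0,0],[0,0,0]],"yaw":[0,0,0,0,0,-0.1,-0.119,-0.119]}'
python3 -m handwheel '{"gripper":[-0.2,-0.2,-0.2,-0.2,-0.2,-0.2,-0.2,-0.2],"slide":[[0,0,0],[0,0,0],[0,0,0],[0,0,0],[0,0,0],[0,0,0],[0,0,0],[0,0,0]],"yaw":[-0.119,-0.119,-0.119,-0.119,-0.119,-0.119,-0.119,-0.119]}'
python3 -m handwheel '{"gripper":[-0.2,-0.2,-0.2,-0.2,-0.2,-0.2],"slide":[[0,0,0],[0,0,0],[0,0,0],[0,0,0],[0,0,0],[0,0,0]],"yaw":[-0.119,-0.119,-0.119,-0.119,-0.119,-0.03]}'
```

```text
time: 9.8
ee_pos: [0.4897, -0.1978, 0.159]
tcp_rot: [-178.6, -0.1, -0.0]
wrist_force: [0.5, -0.3, -4.4]
opening: 0.0489
grasp_force: 43.7
time: 10.47
ee_pos: [0.508, 0.0315, 0.1608]
tcp_rot: [-177.5, 0.3, 2.3]
wrist_force: [0.7, -0.5, -5.6]
opening: 0.0492
grasp_force: 43.8
time: 11.13
ee_pos: [0.5159, 0.1114, 0.1723]
tcp_rot: [-174.4, -1.7, 28.1]
wrist_force: [0.0, -0.5, -4.4]
opening: 0.0493
grasp_force: 43.7
time: 11.8
ee_pos: [0.5159, 0.1109, 0.1723]
tcp_rot: [-178.1, -5.6, 82.6]
wrist_force: [-0.3, 0.5, -4.5]
opening: 0.0493
grasp_force: 43.7
time: 12.3
ee_pos: [0.5159, 0.1109, 0.1723]
tcp_rot: [178.3, -5.6, 118.7]
wrist_force: [0.5, -0.3, -5.0]
opening: 0.0493
grasp_force: 43.7
```

My ψ≈0 heading at y>0.07 ran joint 6 into its +180° limit, which left a 5.9° sideways tool tilt. The mirror-image stop at −180° should undo it, so I'm turning the long way round.

```bash
for i in 1; do
python3 -m handwheel '{"gripper":[-0.2,-0.2,-0.2,-0.2,-0.2,-0.2,-0.2,-0.2],"slide":[[0,0,0],[0,0,0],[0,0,0],[0,0,0],[0,0,0],[0,0,0],[0,0,0],[0,0,0]],"yaw":[-0.12,-0.12,-0.12,-0.12,-0.12,-0.12,-0.12,-0.12]}'
python3 -m handwheel '{"gripper":[-0.2,-0.2,-0.2,-0.2,-0.2,-0.2,-0.2,-0.2],"slide":[[0,0,0],[0,0,0],[0,0,0],[0,0,0],[0,0,0],[0,0,0],[0,0,0],[0,0,0]],"yaw":[-0.12,-0.12,-0.12,-0.12,-0.12,-0.12,-0.12,-0.12]}'
python3 -m handwheel '{"gripper":[-0.2,-0.2,-0.2,-0.2,-0.2,-0.2,-0.2,-0.2],"slide":[[0,0,0],[0,0,0],[0,0,0],[0,0,0],[0,0,0],[0,0,0],[0,0,0],[0,0,0]],"yaw":[-0.12,-0.12,-0.12,-0.12,-0.12,-0.12,-0.12,-0.12]}'
python3 -m handwheel '{"gripper":[-0.2,-0.2,-0.2,-0.2,-0.2,-0.2,-0.2,-0.2],"slide":[[0,0,0],[0,0,0],[0,0,0],[0,0,0],[0,0,0],[0,0,0],[0,0,0],[0,0,0]],"yaw":[-0.12,-0.12,-0.12,-0.12,-0.12,-0.12,-0.12,-0.12]}'
done | grep -E 'time|ee|rot'
python3 -m handwheel '{"gripper":[-0.2,-0.2,-0.2,-0.2],"slide":[[0,0,0],[0,0,0],[0,0,0],[0,0,0]],"yaw":[-0.12,-0.12,-0.12,0]}'
python3 -c "
from h import *
print(sensors.get_obs()['q'],sensors.get_obs()['ee_pos'])"
```

```text
time: 12.97
ee_pos: [0.5159, 0.1109, 0.1723]
tcp_rot: [174.4, -1.8, 173.6]
time: 13.63
ee_pos: [0.5159, 0.1109, 0.1723]
tcp_rot: [175.3, 3.5, -131.6]
time: 14.3
ee_pos: [0.5159, 0.1109, 0.1723]
tcp_rot: [-179.8, 5.9, -76.4]
time: 14.97
ee_pos: [0.5159, 0.1109, 0.1723]
tcp_rot: [-175.1, 3.2, -21.3]
time: 15.3
ee_pos: [0.5159, 0.1109, 0.1724]
tcp_rot: [-174.3, 1.3, -0.8]
wrist_force: [-0.9, 0.2, -5.1]
opening: 0.0494
grasp_force: 43.7
[   8.9696241     1.25265839   -0.50491359   88.50384221    5.86714317
 -170.19392065] [0.51590965 0.11092569 0.1723681 ]
```

```bash
python3 -m handwheel '{"gripper":[-0.2,-0.2,-0.2,-0.2],"slide":[[0,0,0],[0,20,0],[0,20,0],[0,0,0]],"yaw":[-0.12,-0.04,0,0]}'
python3 -m handwheel '{"gripper":[-0.2,-0.2,-0.2],"slide":[[0,20,0],[0,20,0],[0,0,0]],"yaw":[0,0,0]}'
python3 -c "
from h import *
print(sensors.get_obs()['q'],sensors.get_obs()['ee_pos'])"
```

```text
time: 15.63
ee_pos: [0.5188, 0.0859, 0.1686]
tcp_rot: [-174.9, 0.4, 6.4]
wrist_force: [0.4, -0.1, -5.1]
opening: 0.0495
grasp_force: 43.6
time: 15.88
ee_pos: [0.5215, 0.0662, 0.1658]
tcp_rot: [-175.7, 0.3, 4.8]
wrist_force: [0.7, -0.0, -4.9]
opening: 0.0494
grasp_force: 43.6
[   4.92549809    1.02057012   -1.39221836   87.86499654    4.26549007
 -179.88352986] [0.5215051  0.06621888 0.16575502]
```

```bash
python3 -m handwheel '{"gripper":[-0.2,-0.2,-0.2,-0.2],"slide":[[0,30,0],[0,30,0],[0,30,0],[0,0,0]],"yaw":[-0.05,-0.05,-0.05,0]}'
python3 -c "
from h import *
print(sensors.get_obs()['q'],sensors.get_obs()['ee_pos'])"
```

```text
time: 16.22
ee_pos: [0.5211, 0.063, 0.1611]
tcp_rot: [-179.4, -0.1, 6.5]
wrist_force: [-0.2, 0.4, -4.6]
opening: 0.0493
grasp_force: 43.7
[   6.56366737    0.51790913   -2.32371112   87.01366132    0.60112396
 -179.93546119] [0.52105153 0.06296269 0.16113584]
```

The tilt is cancelled (0.6° left). I'll use the right deck edge for pitching the block. It lies on the way round and the side camera can see it.

```bash
python3 -m handwheel '{"gripper":[-0.2,-0.2,-0.2,-0.2,-0.2,-0.2,-0.2,-0.2],"slide":[[0,0,0],[0,0,0],[0,0,0],[0,0,0],[0,0,0],[0,0,0],[0,0,0],[0,0,0]],"yaw":[0.122,0.122,0.122,0.122,0.122,0.122,0.122,0.122]}'
python3 -m handwheel '{"gripper":[-0.2,-0.2,-0.2,-0.2,-0.2,-0.2,-0.2],"slide":[[0,0,0],[0,0,0],[0,0,0],[22,-12,10],[22,-12.5,20],[22,-12.5,15],[0,0,0]],"yaw":[0.122,0.122,0.122,0,0,0,0]}'
python3 - <<'E'
from h import *
I=[camera("side") for _ in range(3)]
im=np.mean([i["img"] for i in I],0).astype(np.uint8)
crop({"img":im},285,150,120,110,6,"pics/s5.png")
E
```

```text
time: 16.88
ee_pos: [0.5213, 0.063, 0.1615]
tcp_rot: [-179.5, 0.5, -49.8]
wrist_force: [-0.7, -0.1, -4.7]
opening: 0.0491
grasp_force: 43.7
time: 17.47
ee_pos: [0.5793, 0.0113, 0.1118]
tcp_rot: [-179.9, 0.7, -70.6]
wrist_force: [-1.3, 0.4, -5.2]
opening: 0.0498
grasp_force: 44.2
```

View pics/s5.png

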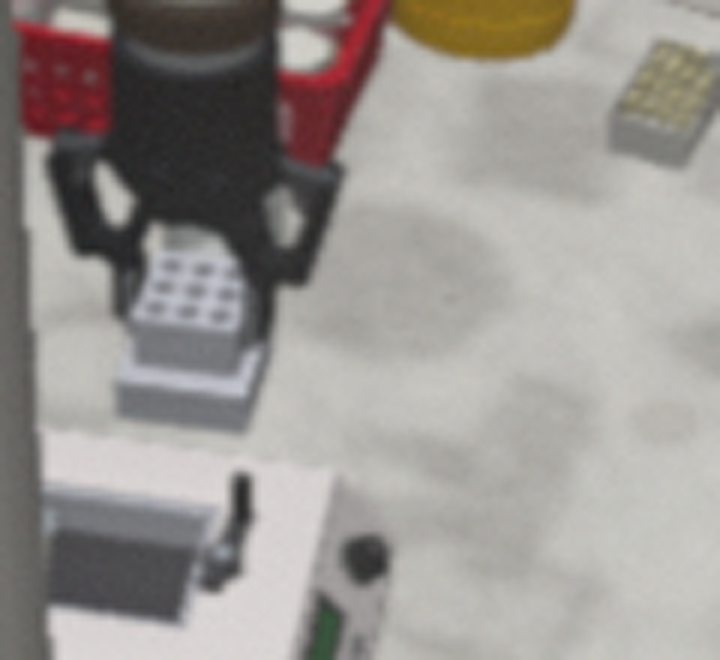

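The block hangs level, front face toward the heater, just off the right deck edge, and the lever is open. I'll lower the front underside onto the edge.

```bash
python3 -m handwheel '{"gripper":[-0.2,-0.2,-0.2,-0.2],"slide":[[-3,0,5],[0,0,4],[0,0,0],[0,0,0]],"yaw":[0,0,0,0]}'
python3 -m handwheel '{"gripper":[-0.2,-0.2,-0.2,-0.2],"slide":[[0,0,2],[0,0,2],[0,0,0],[0,0,0]],"yaw":[0,0,0,0]}'
python3 -m handwheel '{"gripper":[-0.2,-0.2,-0.2,-0.2],"slide":[[0,0,1.5],[0,0,1.5],[0,0,0],[0,0,0]],"yaw":[0,0,0,0]}'
```

```text
time: 17.95
ee_pos: [0.5769, 0.0167, 0.107]
tcp_rot: [-179.7, 0.7, -70.4]
wrist_force: [0.9, 0.1, -5.3]
opening: 0.0493
grasp_force: 44.1
time: 18.28
ee_pos: [0.5772, 0.0162, 0.1027]
tcp_rot: [-179.7, 0.7, -70.5]
wrist_force: [-0.9, -0.3, -4.9]
opening: 0.0491
grasp_force: 44.2
time: 18.62
ee_pos: [0.5775, 0.0162, 0.1001]
tcp_rot: [-179.7, 0.6, -70.5]
wrist_force: [-1.0, -0.9, -2.7]
opening: 0.0493
grasp_force: 44.3
```

```bash
python3 -m handwheel '{"gripper":[-0.2,-0.2,-0.2,-0.2,-0.2],"slide":[[0,0,1],[0,0,1],[0,0,1],[0,0,0],[0,0,0]],"yaw":[0,0,0,0,0]}'
python3 -m handwheel '{"gripper":[-0.2,-0.2,-0.2,-0.2,-0.2],"slide":[[0,0,1],[0,0,1],[0,0,1],[0,0,0],[0,0,0]],"yaw":[0,0,0,0,0]}'
python3 - <<'E'
from h import *
I=[camera("side") for _ in range(3)]
im=np.mean([i["img"] for i in I],0).astype(np.uint8)
crop({"img":im},285,160,90,80,8,"pics/s6.png")
E
```

```text
time: 19.03
ee_pos: [0.5777, 0.0154, 0.0991]
tcp_rot: [-179.6, 0.5, -70.5]
wrist_force: [-4.7, -6.9, 11.5]
opening: 0.0493
grasp_force: 44.2
time: 19.45
ee_pos: [0.5781, 0.0143, 0.0977]
tcp_rot: [-179.5, 0.4, -70.6]
wrist_force: [-7.8, -12.8, 23.1]
opening: 0.0493
grasp_force: 45.9
```

View pics/s6.png

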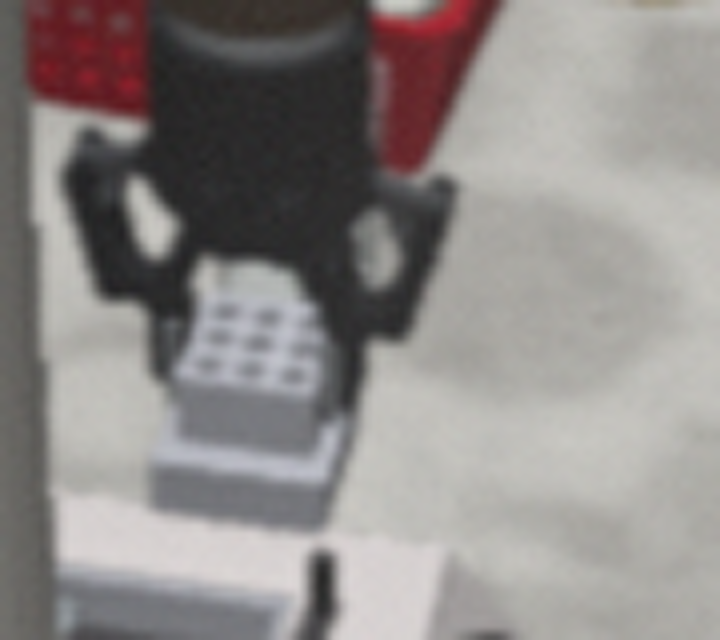

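At 40 N the pads hold without slipping. I'll drop the grip to 20 N so the block can turn in them.

```bash
python3 -m handwheel '{"gripper":[-0.2,-0.2,-0.2,-0.2],"slide":[[0,0,0],[0,0,0],[0,0,0],[0,0,0]],"yaw":[0,0,0,0]}' 20
python3 -m handwheel '{"gripper":[-0.2,-0.2,-0.2,-0.2,-0.2],"slide":[[0,0,1],[0,0,1],[0,0,0],[0,0,0],[0,0,0]],"yaw":[0,0,0,0,0]}' 20
```

```text
time: 19.93
ee_pos: [0.5781, 0.0143, 0.0977]
tcp_rot: [-179.5, 0.4, -70.6]
wrist_force: [-7.5, -12.6, 21.5]
opening: 0.0494
grasp_force: 45.9
time: 20.35
ee_pos: [0.5784, 0.0136, 0.0966]
tcp_rot: [-179.5, 0.3, -70.6]
wrist_force: [-9.1, -16.0, 27.6]
opening: 0.0496
grasp_force: 47.2
```

```bash
python3 -m handwheel '{"gripper":[0.1,0.1,0.1],"slide":[[0,0,0],[0,0,0],[0,0,0]],"yaw":[0,0,0]}' 20
python3 -m handwheel '{"gripper":[0.13,0.13,0.13],"slide":[[0,0,0],[0,0,0],[0,0,0]],"yaw":[0,0,0]}' 20
```

```text
time: 20.6
ee_pos: [0.5784, 0.0136, 0.0966]
tcp_rot: [-179.5, 0.3, -70.6]
wrist_force: [-8.7, -16.9, 28.5]
opening: 0.0492
grasp_force: 47.2
time: 20.85
ee_pos: [0.5784, 0.0136, 0.0967]
tcp_rot: [-179.5, 0.3, -70.6]
wrist_force: [-8.8, -16.3, 27.9]
opening: 0.0493
grasp_force: 47.2
```

```bash
python3 -m handwheel '{"gripper":[0.14,0.14],"slide":[[0,0,0],[0,0,0]],"yaw":[0,0]}' 20 | grep -E 'opening|grasp|force'
python3 -m handwheel '{"gripper":[0.145,0.145],"slide":[[0,0,0],[0,0,0]],"yaw":[0,0]}' 20| grep -E 'opening|grasp|force'
python3 -m handwheel '{"gripper":[0.15,0.15],"slide":[[0,0,0],[0,0,0]],"yaw":[0,0]}' 20| grep -E 'opening|grasp|force'
```

```text
wrist_force: [-8.1, -17.1, 27.2]
opening: 0.0494
grasp_force: 47.2
wrist_force: [-8.8, -16.2, 27.6]
opening: 0.0491
grasp_force: 47.2
wrist_force: [-7.8, -16.9, 28.7]
opening: 0.0494
grasp_force: 47.2
```

The gripper holds its force. I'll set the block down on the worktop beside the heater, regrip at 20 N and slightly farther forward.

```bash
python3 -m handwheel '{"gripper":[-0.2,-0.2,-0.2,-0.2,-0.2,-0.2,-0.2,-0.2],"slide":[[0,0,-6],[0,0,-14],[21,20,0],[22,20,0],[0,0,30],[0,0,30],[0,0,14],[0,0,0]],"yaw":[0,0,0,0,0,0,0,0]}'
python3 -m handwheel '{"gripper":[-0.2,-0.2,-0.2,-0.2],"slide":[[0,0,3],[0,0,2],[0,0,0],[0,0,0]],"yaw":[0,0,0,0]}'
```

```text
time: 22.02
ee_pos: [0.5514, -0.0367, 0.0329]
tcp_rot: [180.0, 0.8, -70.5]
wrist_force: [-0.7, 0.3, -4.7]
opening: 0.0493
grasp_force: 42.8
time: 22.35
ee_pos: [0.5547, -0.0367, 0.0333]
tcp_rot: [-179.6, 0.6, -70.5]
wrist_force: [-0.3, 0.2, -4.5]
opening: 0.0493
grasp_force: 42.9
```

```bash
python3 -m handwheel '{"gripper":[-0.2,-0.2,-0.2,-0.2],"slide":[[0,0,3],[0,0,2.5],[0,0,0],[0,0,0]],"yaw":[0,0,0,0]}'
```

```text
time: 22.68
ee_pos: [0.5548, -0.0358, 0.029]
tcp_rot: [-179.5, 0.7, -70.4]
wrist_force: [-5.3, 5.7, 11.8]
opening: 0.0492
grasp_force: 45.1
```

```bash
python3 -m handwheel '{"gripper":[0.4,0.4,0.4,0.4,0.4,0.4],"slide":[[0,0,-0.5],[0,0,0],[0,0,0],[-3,0,0],[0,0,0],[0,0,0]],"yaw":[0,0,0,0,0,0]}' 20
python3 -m handwheel '{"gripper":[-0.2,-0.2,-0.2,-0.2,-0.2,-0.2],"slide":[[0,0,0],[0,0,0],[0,0,0],[0,0,0],[0,0,0],[0,0,0]],"yaw":[0,0,0,0,0,0]}' 20
```

```text
time: 23.18
ee_pos: [0.553, -0.0338, 0.0271]
tcp_rot: [-179.7, 0.7, -70.5]
wrist_force: [1.1, -0.2, -0.1]
opening: 0.0598
grasp_force: 0.0
time: 23.68
ee_pos: [0.5534, -0.0338, 0.0274]
tcp_rot: [-179.7, 0.6, -70.5]
wrist_force: [2.6, 1.4, 0.8]
opening: 0.0498
grasp_force: 22.6
```

Regripped at 22.6 N. Back to the deck edge.

```bash
python3 -m handwheel '{"gripper":[-0.2,-0.2,-0.2,-0.2,-0.2,-0.2,-0.2,-0.2],"slide":[[0,0,-15],[0,0,-30],[0,0,-30],[0,0,-10],[-13,-12,0],[-14,-12,0],[-13,-11,0],[0,0,0]],"yaw":[0,0,0,0,0,0,0,0]}'
python3 -m handwheel '{"gripper":[-0.2,-0.2,-0.2,-0.2],"slide":[[0,0,5],[0,0,4],[0,0,0],[0,0,0]],"yaw":[0,0,0,0]}'
```

```text
time: 24.35
ee_pos: [0.5727, 0.0165, 0.1111]
tcp_rot: [-179.8, 0.7, -70.4]
wrist_force: [-0.5, 0.1, -4.8]
opening: 0.0497
grasp_force: 23.3
time: 24.68
ee_pos: [0.5719, 0.0139, 0.1029]
tcp_rot: [-179.8, 0.7, -70.5]
wrist_force: [-0.1, 0.2, -4.4]
opening: 0.0498
grasp_force: 23.2
```

```bash
python3 -m handwheel '{"gripper":[-0.2,-0.2,-0.2,-0.2,-0.2,-0.2],"slide":[[0,0,2],[0,0,2],[0,0,1],[0,0,1],[0,0,0],[0,0,0]],"yaw":[0,0,0,0,0,0]}'
python3 -m handwheel '{"gripper":[-0.2,-0.2,-0.2,-0.2,-0.2],"slide":[[0,0,1],[0,0,1],[0,0,1],[0,0,0],[0,0,0]],"yaw":[0,0,0,0,0]}'
```

```text
time: 25.18
ee_pos: [0.5727, 0.014, 0.0991]
tcp_rot: [-179.6, 0.6, -70.5]
wrist_force: [-2.7, -5.6, 6.0]
opening: 0.0497
grasp_force: 24.6
time: 25.6
ee_pos: [0.5734, 0.0129, 0.0977]
tcp_rot: [-179.5, 0.4, -70.6]
wrist_force: [-5.0, -10.8, 14.9]
opening: 0.0498
grasp_force: 26.3
```

Friction at the edge is working against the turn. I'll rotate the block about the contact by moving the tool outward as it goes down.

```bash
python3 -m handwheel '{"gripper":[-0.2,-0.2,-0.2,-0.2,-0.2,-0.2],"slide":[[1.2,0,1],[1.2,0,1.2],[1.2,0,1.2],[1.2,0,1.2],[0,0,0],[0,0,0]],"yaw":[0,0,0,0,0,0]}'
python3 -m handwheel '{"gripper":[-0.2,-0.2,-0.2,-0.2,-0.2,-0.2],"slide":[[1.3,0,1.3],[1.3,0,1.3],[1.3,0,1.3],[1.3,0,1.3],[0,0,0],[0,0,0]],"yaw":[0,0,0,0,0,0]}'
```

```text
time: 26.1
ee_pos: [0.575, 0.0086, 0.0925]
tcp_rot: [-179.6, 0.4, -70.6]
wrist_force: [-2.9, -9.8, 11.5]
opening: 0.0497
grasp_force: 27.0
time: 26.6
ee_pos: [0.5766, 0.0042, 0.0866]
tcp_rot: [-179.6, 0.5, -70.5]
wrist_force: [-2.3, -7.2, 7.9]
opening: 0.0495
grasp_force: 27.6
```

It slipped as planned, with tilt estimated at 20–26°. Now lift, turn the long way to ψ = 19.5°, and measure it in the side view.

```bash
(python3 -m handwheel '{"gripper":[-0.2,-0.2,-0.2,-0.2,-0.2,-0.2,-0.2,-0.2],"slide":[[0,0,-15],[0,0,-30],[0,0,-30],[0,0,0],[0,0,0],[0,0,0],[0,0,0],[0,0,0]],"yaw":[0,0,0,0.12,0.12,0.12,0.12,0.12]}'
python3 -m handwheel '{"gripper":[-0.2,-0.2,-0.2,-0.2,-0.2,-0.2,-0.2,-0.2],"slide":[[0,0,0],[0,0,0],[0,0,0],[0,0,0],[0,0,0],[0,0,0],[0,0,0],[0,0,0]],"yaw":[0.12,0.12,0.12,0.12,0.12,0.12,0.12,0.12]}'
python3 -m handwheel '{"gripper":[-0.2,-0.2,-0.2,-0.2,-0.2,-0.2,-0.2,-0.2],"slide":[[0,0,0],[0,0,0],[0,0,0],[0,0,0],[0,0,0],[0,0,0],[0,0,0],[0,0,0]],"yaw":[0.12,0.12,0.12,0.12,0.12,0.12,0.12,0.12]}'
python3 -m handwheel '{"gripper":[-0.2,-0.2,-0.2,-0.2,-0.2,-0.2,-0.2,-0.2],"slide":[[0,0,0],[0,0,0],[0,0,0],[0,0,0],[0,0,0],[0,0,0],[0,0,0],[0,0,0]],"yaw":[0.12,0.12,0.12,0.12,0.12,0.12,0.12,0.12]}'
python3 -m handwheel '{"gripper":[-0.2,-0.2,-0.2,-0.2,-0.2,-0.2,-0.2,-0.2],"slide":[[0,0,0],[0,0,0],[0,0,0],[0,0,0],[0,0,0],[0,0,0],[0,0,0],[0,0,0]],"yaw":[0.12,0.12,0.12,0.12,0.12,0.12,0.12,0.12]}') | grep -E 'time|ee|rot'
python3 -m handwheel '{"gripper":[-0.2,-0.2,-0.2,-0.2],"slide":[[0,0,0],[0,0,0],[0,0,0],[0,0,0]],"yaw":[0.12,0.12,0,0]}'
python3 - <<'E'
from h import *
np.set_printoptions(precision=4,suppress=True)
print(sensors.get_obs()["q"])
I=[camera("side") for _ in range(4)]
im=np.mean([i["img"] for i in I],0).astype(np.uint8)
crop({"img":im},285,130,90,75,8,"pics/s7.png")
E
```

```text
time: 27.27
ee_pos: [0.5759, 0.0045, 0.1596]
tcp_rot: [179.9, 0.7, -105.2]
time: 27.93
ee_pos: [0.5758, 0.0045, 0.1596]
tcp_rot: [179.3, 0.3, -160.2]
time: 28.6
ee_pos: [0.5758, 0.0045, 0.1596]
tcp_rot: [179.4, -0.4, 144.8]
time: 29.27
ee_pos: [0.5758, 0.0045, 0.1596]
tcp_rot: [179.9, -0.7, 89.8]
time: 29.93
ee_pos: [0.5758, 0.0045, 0.1596]
tcp_rot: [-179.4, -0.5, 34.8]
time: 30.27
ee_pos: [0.5758, 0.0045, 0.1597]
tcp_rot: [-179.3, -0.3, 21.6]
wrist_force: [0.2, -0.3, -4.9]
opening: 0.05
grasp_force: 25.9
[  0.0825   7.5854   4.9867  87.3379   0.7284 158.5033]
```

View pics/s7.png

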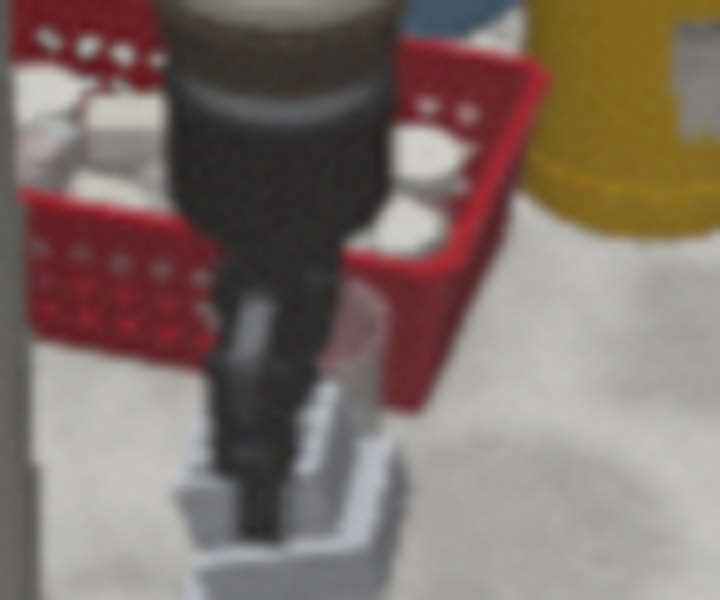

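The block is now pitched with its front (right) raised; its near base edge runs along crop (195,560)–(370,535). That was my tenth picture, so from here I measure numerically. I'll intersect its silhouette with the vertical side plane.

```bash
cat > tilt.py <<'E'
from h import *
np.set_printoptions(precision=1,suppress=True)
I=[camera("side") for _ in range(6)];c=I[0]
im=np.mean([i["img"] for i in I],0)
x0,y0,x1,y1=298,165,350,235
u=cv2.resize(im[y0:y1,x0:x1].astype(np.float32),None,fx=4,fy=4,interpolation=cv2.INTER_CUBIC)
m=((u[:,:,2]-u[:,:,0])>7).astype(np.uint8)
m=cv2.morphologyEx(m,cv2.MORPH_OPEN,np.ones((5,5),np.uint8))
k=max(cv2.findContours(m,0,2)[0],key=cv2.contourArea)
a=(cv2.approxPolyDP(k,4,True).reshape(-1,2)+.5)/4-.5+[x0,y0]
o=sensors.get_obs();psi=np.radians(o["tcp_rot"][2]);ex=np.array([np.cos(psi),np.sin(psi),0]);ey=np.array([-ex[1],ex[0],0])
def side(uv,y):
    org,d=ray(c,uv);P=org+d*((y-(org-o["ee_pos"])@ey)/(d@ey))[:,None]-o["ee_pos"]
    return np.c_[P@ex,P[:,2]]*1e3
print(cv2.contourArea(k)/16);print(np.c_[a,side(a,.032)])
E
python3 tilt.py
```

```text
62.375
[[333.4 185.1 -44.   54.3]
 [329.9 185.1 -34.7  53. ]
 [326.6 195.9 -26.3  14.7]
 [321.4 197.1 -11.8   8.1]
 [320.9 198.9 -10.4   1.7]
 [330.6 197.6 -37.4  10.1]]
```

```bash
cat >> tilt.py <<'E'
g=cv2.GaussianBlur(im.mean(2).astype(np.float32),(3,3),0)
B=[]
for x in range(306,338,2):
    col=g[198:240,x];d=np.diff(col);i=int(np.argmax(d));s=(d[i-1:i+2]@np.arange(-1,2))/max(d[i-1:i+2].sum(),1) if 0<i<len(d)-1 else 0
    B.append((x,198+i+.5+s,d[i]))
B=np.array(B);print(np.c_[B,side(B[:,:2],.032)])
print(g[195:232:2,312].astype(int),g[195:232:2,325].astype(int))
E
python3 tilt.py
```

```text
61.15625
[[332.9 185.1 -42.7  54.1]
 [329.6 185.1 -34.   52.9]
 [326.9 195.9 -27.   14.8]
 [321.1 197.1 -11.1   8.1]
 [320.9 198.4 -10.5   3.5]
 [329.9 197.6 -35.3   9.9]
 [332.6 191.4 -42.4  32.8]]
[[306.  222.6   6.8  33.2 -94.3]
 [308.  207.7  12.3  26.2 -36.1]
 [310.  198.5  19.2  19.9  -1.5]
 [312.  206.6  17.6  14.7 -30.4]
 [314.  206.4  20.7   9.  -28.7]
 [316.  206.4  22.6   3.3 -27.6]
 [318.  206.3  22.1  -2.4 -26.6]
 [320.  206.4  23.5  -8.  -25.8]
 [322.  205.6  24.8 -13.6 -22.3]
 [324.  205.4  27.6 -19.3 -20.6]
 [326.  205.3  26.8 -24.9 -19.5]
 [328.  205.3  24.6 -30.5 -18.6]
 [330.  205.3  23.7 -36.1 -17.8]
 [332.  204.6  21.2 -41.6 -14. ]
 [334.  204.5   9.6 -47.1 -13.1]
 [336.  227.5   8.2 -54.7 -99.4]]
[117 124 159 129 120 120 146 168 168 168 170 175 182 183 190 205 208 209
 209] [120 155 137 117 117 146 188 189 188 188 190 192 192 193 193 198 196 117
  68]
```

The underside slope comes out at about 16°, and I want about 22°. I'll add the rest at the deck's rear-right corner strip, which needs no turning: G at heater (110, −57).

```bash
python3 -m handwheel '{"gripper":[-0.2,-0.2,-0.2,-0.2,-0.2,-0.2,-0.2,-0.2],"slide":[[0,0,0],[26,-11,0],[26,-11,0],[26,-11,0],[26,-11,0],[26,-11,0],[0,0,0],[0,0,0]],"yaw":[0.037,0,0,0,0,0,0,0]}'
python3 -m handwheel '{"gripper":[-0.2,-0.2,-0.2,-0.2,-0.2],"slide":[[0,0,25],[0,0,25],[0,0,12],[0,0,0],[0,0,0]],"yaw":[0,0,0,0,0]}'
```

```text
time: 31.73
ee_pos: [0.6809, 0.1002, 0.1597]
tcp_rot: [-179.3, -0.2, 19.3]
wrist_force: [-0.1, -0.0, -5.5]
opening: 0.0497
grasp_force: 25.7
time: 32.15
ee_pos: [0.6799, 0.0994, 0.0995]
tcp_rot: [-179.3, -0.3, 19.2]
wrist_force: [0.1, 0.0, -3.8]
opening: 0.0495
grasp_force: 25.6
```

```bash
python3 -m handwheel '{"gripper":[-0.2,-0.2,-0.2,-0.2],"slide":[[0,0,3],[0,0,3],[0,0,0],[0,0,0]],"yaw":[0,0,0,0]}' | grep -E "ee|wrist"
python3 -m handwheel '{"gripper":[-0.2,-0.2,-0.2,-0.2],"slide":[[0,0,1.5],[0,0,1],[0,0,0],[0,0,0]],"yaw":[0,0,0,0]}'| grep -E "ee|wrist"
```

```text
ee_pos: [0.6808, 0.1, 0.0939]
wrist_force: [0.1, 0.4, -4.3]
ee_pos: [0.6805, 0.1001, 0.0906]
wrist_force: [0.0, 0.6, -4.1]
```

```bash
python3 -m handwheel '{"gripper":[-0.2,-0.2,-0.2],"slide":[[0,0,1.5],[0,0,0],[0,0,0]],"yaw":[0,0,0]}' | grep -E "ee|wrist"
python3 -m handwheel '{"gripper":[-0.2,-0.2,-0.2],"slide":[[0,0,1.5],[0,0,0],[0,0,0]],"yaw":[0,0,0]}'| grep -E "ee|wrist"
```

```text
ee_pos: [0.6805, 0.1001, 0.0891]
wrist_force: [0.5, 0.7, -4.6]
ee_pos: [0.6807, 0.1001, 0.0881]
wrist_force: [-0.5, -0.2, -1.3]
```

Contact at z = 0.0885 puts the current tilt nearer 19°. A few degrees more.

```bash
python3 -m handwheel '{"gripper":[-0.2,-0.2,-0.2,-0.2,-0.2,-0.2],"slide":[[1,0,1.3],[1,0,1.3],[1,0,1.3],[1,0,1.3],[0,0,0],[0,0,0]],"yaw":[0,0,0,0,0,0]}' | grep -E "ee|wrist"
python3 -m handwheel '{"gripper":[-0.2,-0.2,-0.2,-0.2],"slide":[[0.8,0,1],[0.8,0,1],[0,0,0],[0,0,0]],"yaw":[0,0,0,0]}' | grep -E "time|ee|wrist"
```

```text
ee_pos: [0.6851, 0.1016, 0.083]
wrist_force: [2.8, 1.8, 2.7]
time: 34.15
ee_pos: [0.6865, 0.1022, 0.0809]
wrist_force: [3.1, 0.6, 4.4]
```

```bash
python3 -m handwheel '{"gripper":[-0.2,-0.2,-0.2,-0.2,-0.2,-0.2,-0.2,-0.2],"slide":[[0,0,-15],[0,0,-33],[0,0,-33],[-27,8,0],[-27,8,0],[-27,8,0],[-27,8,0],[-27,8,0]],"yaw":[0,0,0,0,0,0,0,0]}'| grep -E "time|ee|wrist"
python3 -m handwheel '{"gripper":[-0.2,-0.2,-0.2],"slide":[[0,0,0],[0,0,0],[0,0,0]],"yaw":[0,0,0]}'| grep -E "time|ee|rot"
cat > tilt2.py <<'E'
from h import *
np.set_printoptions(precision=1,suppress=True)
I=[camera("side") for _ in range(8)];c=I[0]
g=cv2.GaussianBlur(np.mean([i["img"] for i in I],0).mean(2).astype(np.float32),(0,0),.7)
o=sensors.get_obs();psi=np.radians(o["tcp_rot"][2]);ex=np.array([np.cos(psi),np.sin(psi),0]);ey=np.array([-ex[1],ex[0],0])
zs=np.arange(-2,-60,-.5);out=[]
for x in range(-52,40,4):
    P=o["ee_pos"]+ex*x/1e3+ey*.032+np.outer(zs,[0,0,1e-3])
    uv=proj(c,P).astype(np.float32);v=cv2.remap(g,uv[:,:1],uv[:,1:],cv2.INTER_LINEAR).ravel()
    d=v[6:]-v[:-6];i=int(np.argmax(d));out.append((x,zs[i+3],d[i],uv[0,0]))
out=np.array(out);print(out)
s=out[(out[:,0]>-40)&(out[:,0]<16)];p=np.polyfit(s[:,0],s[:,1],1);print(np.degrees(np.arctan(p[0])),p)
E
python3 tilt2.py
```

```text
time: 34.82
ee_pos: [0.5696, 0.0182, 0.1586]
wrist_force: [0.4, 0.5, -4.1]
time: 35.07
ee_pos: [0.5714, 0.0188, 0.1596]
tcp_rot: [-179.3, -0.3, 19.2]
[[-52.   -6.    8.4 333.9]
 [-48.   -6.5  16.1 332.5]
 [-44.  -11.   20.3 331. ]
 [-40.  -11.5  22.9 329.6]
 [-36.  -12.   23.3 328.1]
 [-32.  -13.   21.4 326.7]
 [-28.  -17.   23.  325.2]
 [-24.  -18.   22.8 323.8]
 [-20.  -18.5  20.2 322.4]
 [-16.  -23.   20.7 320.9]
 [-12.  -24.   20.1 319.5]
 [ -8.  -25.   18.3 318. ]
 [ -4.  -28.5  18.1 316.6]
 [  0.  -29.5  17.  315.2]
 [  4.  -30.5  14.5 313.7]
 [  8.  -35.5  13.2 312.3]
 [ 12.   -3.5  14.5 310.9]
 [ 16.   -4.   16.  309.4]
 [ 20.   -4.5   9.5 308. ]
 [ 24.   -5.5   2.5 306.6]
 [ 28.  -13.    2.5 305.2]
 [ 32.  -10.    3.6 303.7]
 [ 36.  -11.5   5.3 302.3]]
-13.293149214083837 [ -0.2 -24.2]
```

The tilt is about 25°. Now over the well: tip target heater x = 26.5, so TCP at heater (5.8, 0), then down with force checks.

```bash
cat > hp.py <<'E'
from h import *
o=sensors.get_obs();t=np.radians(19.5);d=(o["ee_pos"][:2]-[.5572,.117])*1e3
print("t",o["time"],"heater xy",(d[0]*np.cos(t)+d[1]*np.sin(t)).round(1),(-d[0]*np.sin(t)+d[1]*np.cos(t)).round(1),"z",(o["ee_pos"][2]*1e3).round(1),"F",o["wrist_force"].round(1),o["tcp_rot"].round(1))
E
python3 -m handwheel '{"gripper":[-0.2,-0.2,-0.2,-0.2,-0.2,-0.2,-0.2],"slide":[[5,-19,0],[5,-26,0],[5,-26,0],[5,-20,0],[4.7,-6.4,0],[0,0,0],[0,0,0]],"yaw":[-0.005,0,0,0,0,0,0]}' >/dev/null; python3 hp.py
python3 -m handwheel '{"gripper":[-0.2,-0.2,-0.2,-0.2,-0.2],"slide":[[0,0,15],[0,0,20],[0,0,15],[0,0,0],[0,0,0]],"yaw":[0,0,0,0,0]}' >/dev/null; python3 hp.py
```

```text
t 36.05 heater xy 5.6 0.0 z 161.5 F [ 0.5 -0.4 -4.2] [-179.4   -0.3   19.6]
t 36.4667 heater xy 5.0 -0.3 z 111.2 F [ 0.6 -1.  -4.1] [-179.3   -0.2   19.5]
```

```bash
python3 -m handwheel '{"gripper":[-0.2,-0.2,-0.2,-0.2],"slide":[[0.5,0,6],[0,0,6],[0,0,0],[0,0,0]],"yaw":[0,0,0,0]}' >/dev/null; python3 hp.py
python3 -m handwheel '{"gripper":[-0.2,-0.2,-0.2,-0.2],"slide":[[0,0,4],[0,0,3],[0,0,0],[0,0,0]],"yaw":[0,0,0,0]}' >/dev/null; python3 hp.py
```

```text
t 36.8 heater xy 6.2 0.6 z 99.7 F [ 0.3  0.  -4.1] [-179.3   -0.3   19.5]
t 37.1333 heater xy 6.2 0.9 z 92.4 F [-1.  -0.4 -4.6] [-179.3   -0.3   19.5]
```

```bash
for i in 1 2 3; do python3 -m handwheel '{"gripper":[-0.2,-0.2,-0.2],"slide":[[0,0.2,1.7],[0,0,0],[0,0,0]],"yaw":[0,0,0]}' >/dev/null; python3 hp.py; done
```

```text
t 37.3833 heater xy 6.3 0.6 z 90.9 F [-0.4  0.1 -3.8] [-179.3   -0.3   19.5]
t 37.6333 heater xy 6.2 0.4 z 89.1 F [ 0.3  0.3 -5.1] [-179.3   -0.3   19.5]
t 37.8833 heater xy 6.4 0.3 z 87.5 F [ 0.1  0.2 -4.1] [-179.3   -0.3   19.5]
```

```bash
for i in 1 2 ; do python3 -m handwheel '{"gripper":[-0.2,-0.2,-0.2],"slide":[[0,0,1.3],[0,0,0],[0,0,0]],"yaw":[0,0,0]}' >/dev/null; python3 hp.py; done
```

```text
t 38.1333 heater xy 6.5 0.2 z 86.7 F [-1.  -0.7 -0.1] [-179.4   -0.4   19.5]
t 38.3833 heater xy 7.0 0.3 z 84.9 F [ 3.7  1.7 -3. ] [-179.3   -0.4   19.5]
```

Floor contact came at z ≈ 86.7, as predicted. I'll lift 1 mm and slide back under the lip.

```bash
python3 -m handwheel '{"gripper":[-0.2,-0.2,-0.2,-0.2],"slide":[[0,0,-0.7],[2,0,0],[2,0,0],[0,0,0]],"yaw":[0,0,0,0]}' >/dev/null; python3 hp.py
python3 -m handwheel '{"gripper":[-0.2,-0.2,-0.2,-0.2],"slide":[[1.5,0,0],[1.5,0,0],[0,0,0],[0,0,0]],"yaw":[0,0,0,0]}' >/dev/null; python3 hp.py
```

```text
t 38.7167 heater xy 10.1 0.3 z 85.1 F [-0.2  0.1 -3.5] [-179.3   -0.2   19.5]
t 39.05 heater xy 13.3 0.3 z 85.6 F [-0.4 -0.4 -4.5] [-179.3   -0.3   19.5]
```

```bash
for i in 1 2; do python3 -m handwheel '{"gripper":[-0.2,-0.2,-0.2],"slide":[[1.3,0,0],[0,0,0],[0,0,0]],"yaw":[0,0,0]}' >/dev/null; python3 hp.py; done
```

```text
t 39.3 heater xy 14.6 0.3 z 85.7 F [-0.3  0.3 -4.6] [-179.3   -0.3   19.5]
t 39.55 heater xy 16.0 0.3 z 85.7 F [-0.2 -0.4 -4.7] [-179.3   -0.3   19.5]
```

```bash
for i in 1 2; do python3 -m handwheel '{"gripper":[-0.2,-0.2,-0.2],"slide":[[1.3,0,0],[0,0,0],[0,0,0]],"yaw":[0,0,0]}' >/dev/null; python3 hp.py; done; python3 tilt2.py | tail -22
```

```text
t 39.8 heater xy 17.3 0.3 z 85.7 F [-0.4  0.5 -4.4] [-179.3   -0.3   19.5]
t 40.05 heater xy 18.4 0.3 z 85.5 F [-0.9  0.1 -5.1] [-179.3   -0.3   19.5]
 [-44.  -20.5  34.8 309.8]
 [-40.  -21.5  37.1 308.4]
 [-36.  -22.5  35.4 306.9]
 [-32.  -23.   33.7 305.4]
 [-28.  -24.   31.  304. ]
 [-24.  -23.   28.5 302.5]
 [-20.  -22.   27.3 301.1]
 [-16.  -23.   25.9 299.6]
 [-12.  -23.5  24.1 298.1]
 [ -8.  -21.   23.5 296.7]
 [ -4.  -21.   25.6 295.2]
 [  0.  -22.   25.1 293.8]
 [  4.  -23.5  16.9 292.3]
 [  8.  -25.    4.  290.9]
 [ 12.  -37.    0.7 289.4]
 [ 16.  -41.5   0.7 288. ]
 [ 20.  -26.5   0.3 286.5]
 [ 24.  -16.    0.3 285.1]
 [ 28.  -40.5   0.4 283.6]
 [ 32.  -17.5   0.4 282.2]
 [ 36.  -10.5   0.5 280.8]]
-6.892423122485142 [ -0.1 -25.3]
```

```bash
for i in 1 2 3; do python3 -m handwheel '{"gripper":[-0.2,-0.2,-0.2],"slide":[[1,0,0],[0,0,0],[0,0,0]],"yaw":[0,0,0]}' >/dev/null; python3 hp.py; done
```

```text
t 40.7 heater xy 19.1 0.3 z 85.4 F [-3.  -1.2 -6.6] [-179.3   -0.2   19.5]
t 40.95 heater xy 19.9 0.3 z 85.2 F [-6.  -1.6 -8.4] [-179.3   -0.2   19.5]
t 41.2 heater xy 21.0 0.3 z 85.3 F [-4.9 -1.7 -7.8] [-179.3   -0.2   19.5]
```

The lip now pushes the tongue down and forward, so it's hooked underneath. Next I level it by rotating about the tip, with the downward move leading.

```bash
python3 -m handwheel '{"gripper":[-0.2,-0.2,-0.2],"slide":[[-1,0,1.5],[-0.5,0,1.5],[0,0,0]],"yaw":[0,0,0]}' >/dev/null; python3 hp.py
python3 -m handwheel '{"gripper":[-0.2,-0.2,-0.2],"slide":[[-1.5,0,1],[-1.5,0,1],[0,0,0]],"yaw":[0,0,0]}' >/dev/null; python3 hp.py
```

```text
t 41.45 heater xy 20.8 0.3 z 84.9 F [-6.7 -1.3  6.6] [-179.4   -0.5   19.5]
t 41.7 heater xy 19.7 0.4 z 84.5 F [-1.4  1.1 10. ] [-179.4   -0.8   19.5]
```

```bash
python3 -m handwheel '{"gripper":[-0.2,-0.2,-0.2],"slide":[[-2.5,0,1],[-2.5,0,1],[0,0,0]],"yaw":[0,0,0]}' >/dev/null; python3 hp.py
python3 -m handwheel '{"gripper":[-0.2,-0.2,-0.2],"slide":[[-2.5,0,1.2],[-2.5,0,1.2],[0,0,0]],"yaw":[0,0,0]}' >/dev/null; python3 hp.py
```

```text
t 41.95 heater xy 14.6 0.4 z 82.3 F [-1.3  0.9  9.6] [-179.4   -0.8   19.5]
t 42.2 heater xy 9.4 0.4 z 79.5 F [-2.5  0.8  7.4] [-179.4   -0.7   19.5]
```

```bash
python3 -m handwheel '{"gripper":[-0.2,-0.2,-0.2],"slide":[[-2.4,0,1.5],[-2.4,0,1.5],[0,0,0]],"yaw":[0,0,0]}' >/dev/null; python3 hp.py
python3 -m handwheel '{"gripper":[-0.2,-0.2,-0.2],"slide":[[-2.2,0,1.7],[-2.2,0,1.7],[0,0,0]],"yaw":[0,0,0]}' >/dev/null; python3 hp.py
```

```text
t 42.45 heater xy 4.4 0.4 z 76.2 F [-1.7  0.5  6.8] [-179.4   -0.7   19.5]
t 42.7 heater xy -0.1 0.5 z 72.6 F [-2.9  0.3  6.1] [-179.4   -0.7   19.5]
```

```bash
python3 -m handwheel '{"gripper":[-0.2,-0.2,-0.2],"slide":[[-1.8,0,1.4],[0,0,0],[0,0,0]],"yaw":[0,0,0]}' >/dev/null; python3 hp.py
python3 -m handwheel '{"gripper":[-0.2,-0.2,-0.2],"slide":[[-1.5,0,1.3],[0,0,0],[0,0,0]],"yaw":[0,0,0]}' >/dev/null; python3 hp.py; python3 tilt2.py|tail -26
```

```text
t 42.95 heater xy -1.8 0.5 z 71.2 F [-2.1  0.1  5.7] [-179.4   -0.7   19.5]
t 43.2 heater xy -3.2 0.5 z 69.9 F [-2.9 -0.1  5.8] [-179.4   -0.7   19.5]
[[-52.  -17.    0.2 320.7]
 [-48.  -30.    0.4 319.3]
 [-44.   -4.    1.1 317.8]
 [-40.   -3.5   5.6 316.3]
 [-36.   -7.   14.2 314.9]
 [-32.   -5.5  22.1 313.4]
 [-28.   -6.5  24.  312. ]
 [-24.   -8.   24.3 310.5]
 [-20.   -9.   23.2 309. ]
 [-16.  -10.   21.7 307.6]
 [-12.   -6.   21.9 306.1]
 [ -8.   -7.   23.4 304.7]
 [ -4.   -8.5  22.8 303.2]
 [  0.   -5.   23.6 301.8]
 [  4.   -6.5  23.7 300.3]
 [  8.   -7.5  22.4 298.9]
 [ 12.   -7.5  21.6 297.5]
 [ 16.   -9.   21.5 296. ]
 [ 20.   -8.5  20.6 294.6]
 [ 24.   -7.5  17.5 293.1]
 [ 28.   -9.5   7.  291.7]
 [ 32.   -8.5   1.  290.3]
 [ 36.  -29.5   0.5 288.8]]
-3.1630017445393916e-15 [-0.  -7.2]
```

```bash
for i in 1 2 3; do python3 -m handwheel '{"gripper":[-0.2,-0.2,-0.2],"slide":[[-0.7,0,1],[0,0,0],[0,0,0]],"yaw":[0,0,0]}' >/dev/null; python3 hp.py;done
```

```text
t 43.85 heater xy -4.0 0.6 z 69.1 F [-3.2  0.7  7.7] [-179.4   -0.7   19.5]
t 44.1 heater xy -4.2 0.6 z 68.8 F [-3.1  0.7 10.6] [-179.4   -0.7   19.6]
t 44.35 heater xy -4.2 0.6 z 68.7 F [-4.4  1.5 16.2] [-179.4   -0.8   19.6]
```

The force now rises stiffly, so the block is seated. Releasing, lifting and checking with the top camera.

```bash
python3 -m handwheel '{"gripper":[0.2,0.25,0.4,0.6,0.6],"slide":[[0,0,0],[0,0,0],[0,0,0],[0,0,0],[0,0,-3]],"yaw":[0,0,0,0,0]}'; 
python3 -m handwheel '{"gripper":[0.6,0.6,0.6,-1,-1,-1,-1,-1],"slide":[[0,0,-15],[0,0,-30],[0,0,-30],[-35,5,0],[-35,5,0],[-35,5,0],[-15,5,0],[0,0,0]],"yaw":[0,0,0,0,0,0,0,0]}'; python3 hp.py
python3 - <<'E'
from h import *
np.set_printoptions(precision=1,suppress=True)
c=camera("top");t=np.radians(19.5);R=np.array([[np.cos(t),-np.sin(t)],[np.sin(t),np.cos(t)]])
def P(h): h=np.array(h,float)/1e3; return proj(c,np.c_[h[:,:2]@R.T+[.5572,.117],h[:,2]])
print("exp block corners top",P([(26,25,100),(26,-25,100),(-26,-25,100),(-26,25,100)]),"centre",P([(0,0,100)]))
im=np.mean([camera("top")["img"] for _ in range(6)],0)
x0,y0=225,180;u=cv2.resize(im[y0:y0+65,x0:x0+65].astype(np.float32),None,fx=4,fy=4,interpolation=cv2.INTER_CUBIC)
g=u.mean(2);blue=u[:,:,2]-u[:,:,0]
m=cv2.morphologyEx((blue>6).astype(np.uint8),cv2.MORPH_CLOSE,np.ones((13,13),np.uint8))
n,l,st,ce=cv2.connectedComponentsWithStats((g<100).astype(np.uint8))
for i in range(1,n):
    if 20<st[i][4]<400:
        uv=(ce[i]+.5)/4-.5+[x0,y0];w=plane(c,[uv],.1)[0,:2]-[.5572,.117];print(st[i][4],uv,"heater@z100",R.T@w*1e3)
cv2.imwrite("pics/seat.png",im[:,:,::-1])
E
```

```text
time: 44.77
ee_pos: [0.5504, 0.1151, 0.0674]
tcp_rot: [-179.4, -0.4, 19.5]
wrist_force: [-0.0, -0.1, -0.5]
opening: 0.0685
grasp_force: 0.0
time: 45.43
ee_pos: [0.4416, 0.0537, 0.1421]
tcp_rot: [-179.4, -0.4, 19.5]
wrist_force: [0.9, 0.1, 0.4]
opening: 0.0076
grasp_force: 0.0
t 45.4333 heater xy -130.1 -21.1 z 142.1 F [0.9 0.1 0.4] [-179.4   -0.4   19.5]
exp block corners top [[239.6 199.6]
 [257.2 193.4]
 [263.4 211.6]
 [245.8 217.8]] centre [[251.5 205.6]]
222 [254.3 186.9] heater@z100 [ 45.3 -23.3]
27 [275.3 186.9] heater@z100 [ 26.6 -76.6]
30 [276.4 189.8] heater@z100 [ 18.  -76.7]
194 [239.5 192.2] heater@z100 [44.9 19. ]
76 [260.8 192.8] heater@z100 [ 24.4 -34.8]
106 [278.2 195.1] heater@z100 [  2.8 -76.7]
28 [256.8 193. ] heater@z100 [ 27.5 -24.3]
27 [253.4 193.8] heater@z100 [ 28.4 -15. ]
26 [262.3 196. ] heater@z100 [ 14.7 -35.7]
90 [254.7 197.5] heater@z100 [ 17.9 -15.1]
82 [249.1 199.5] heater@z100 [17.8  0.9]
38 [280.  200.5] heater@z100 [-12.6 -76.6]
88 [243.8 201.3] heater@z100 [17.9 16. ]
76 [256.5 203. ] heater@z100 [  2.1 -14.9]
22 [264.2 202.2] heater@z100 [ -2.6 -35. ]
32 [281.  203.4] heater@z100 [-20.9 -76.5]
74 [250.9 204.9] heater@z100 [2.4 0.9]
41 [265.7 205.6] heater@z100 [-12.6 -35.9]
85 [245.6 207. ] heater@z100 [ 1.8 16.2]
22 [282.2 206.6] heater@z100 [-29.9 -76.7]
76 [258.4 208.6] heater@z100 [-13.8 -14.8]
41 [266.6 208.5] heater@z100 [-20.9 -35.7]
74 [252.8 210.6] heater@z100 [-13.8   1. ]
30 [267.2 211.2] heater@z100 [-28.2 -34.8]
77 [247.3 212.7] heater@z100 [-14.3  16.7]
343 [256.  214.8] heater@z100 [-27.3  -3.5]
23 [285.1 215. ] heater@z100 [-53.8 -76.6]
25 [286.1 217.9] heater@z100 [-62.  -76.8]
27 [287.2 220.8] heater@z100 [-70.3 -76.9]
23 [288.2 223.6] heater@z100 [-78.1 -76.9]
22 [289.1 226.2] heater@z100 [-85.8 -77. ]
78 [267. 242.] heater@z100 [-105.7   -7.6][ WARN:0@9.617] global loadsave.cpp:1063 imwrite_ Unsupported depth image for selected encoder is fallbacked to CV_8U.
```

The hole grid is centred at heater (2, 1) mm with an even 16 mm pitch, so the block is seated, square and within the play. Now the lever: go over the pin with a narrow cage at ψ = 109.5°.

```bash
python3 -m handwheel '{"gripper":[-0.53,-0.53,-0.53,-0.53,-0.53,-0.53,-0.53,-0.53],"slide":[[25,2.4,0],[25,2.4,0],[25,2.5,0],[0,0,0],[0,0,0],[0,0,0],[0,0,0],[0,0,0]],"yaw":[0,0,0,-0.121,-0.121,-0.121,-0.121,-0.121]}' >/dev/null
python3 -m handwheel '{"gripper":[-0.53,-0.53,-0.53,-0.53,-0.53,-0.53,-0.53,-0.53],"slide":[[0,0,0],[0,0,0],[0,0,0],[0,0,0],[0,0,0],[0,0,0],[0,0,0],[0,0,0]],"yaw":[-0.121,-0.121,-0.121,-0.121,-0.121,-0.121,-0.121,-0.121]}';python3 hp.py
```

```text
time: 47.12
ee_pos: [0.5169, 0.0736, 0.141]
tcp_rot: [179.7, -0.7, 110.0]
wrist_force: [-0.0, -0.1, -0.7]
opening: 0.0201
grasp_force: 0.0
t 47.1167 heater xy -52.5 -27.5 z 141.0 F [-0.  -0.1 -0.7] [179.7  -0.7 110. ]
```

```bash
python3 -m handwheel '{"gripper":[-0.53,-0.53,-0.53,-0.53,-0.53,-0.53],"slide":[[0,-2.3,15],[0,0,15],[0,0,12],[0,0,9],[0,0,0],[0,0,0]],"yaw":[0,0,0,0,0,0]}';python3 hp.py
```

```text
time: 47.62
ee_pos: [0.5144, 0.0732, 0.0901]
tcp_rot: [179.7, -0.7, 109.7]
wrist_force: [-0.8, -0.1, 0.6]
opening: 0.02
grasp_force: 0.0
t 47.6167 heater xy -55.0 -27.0 z 90.1 F [-0.8 -0.1  0.6] [179.7  -0.7 109.7]
```

```bash
python3 -m handwheel '{"gripper":[-0.53,-0.53,-0.53,-0.53,-0.53,-0.53],"slide":[[0.2,-3.4,0],[0.2,-3.4,0],[0.2,-3.4,0],[0.2,-3.4,0],[0.2,-3.4,0],[0.2,-3.4,0]],"yaw":[0.12,0.12,0.12,0.12,0.12,0.12]}'>/dev/null;python3 hp.py
python3 -m handwheel '{"gripper":[-0.53,-0.53,-0.53,-0.53,-0.53,-0.53,-0.53],"slide":[[0.2,-3.4,0],[0.2,-3.4,0],[0.2,-3.4,0],[0.2,-3.4,0],[0.2,-3.4,0],[0.2,-3.4,0],[0,0,0]],"yaw":[0.12,0.12,0.12,0.12,0.12,0.12,0]}'>/dev/null;python3 hp.py
```

```text
t 48.1167 heater xy -72.6 -20.2 z 91.8 F [ 2.2 -0.1 -1.1] [-179.9   -0.8   68.1]
t 48.7 heater xy -82.4 -2.5 z 91.9 F [-0.5 -0.9  1. ] [-179.4   -0.5   26.8]
```

```bash
for i in 1 2 3; do python3 -m handwheel '{"gripper":[-0.53,-0.53,-0.53],"slide":[[0,-2.2,0.5],[0,0,0],[0,0,0]],"yaw":[0.04,0,0]}'>/dev/null;python3 hp.py; done
```

```text
t 48.95 heater xy -83.1 -0.5 z 90.8 F [ 0.5 -1.   0.7] [-179.4   -0.4   25.1]
t 49.2 heater xy -83.5 1.7 z 89.9 F [ 0.7 -1.7  1.9] [-179.4   -0.4   22.7]
t 49.45 heater xy -83.7 4.0 z 89.3 F [ 1.  -1.   1.4] [-179.3   -0.3   20.4]
```

```bash
for i in 1 2; do python3 -m handwheel '{"gripper":[-0.53,-0.53,-0.53],"slide":[[0,-1.7,0],[0,0,0],[0,0,0]],"yaw":[0,0,0]}'>/dev/null;python3 hp.py; done
```

```text
t 49.7 heater xy -83.9 5.8 z 89.1 F [-0.6 -1.9  1.1] [-179.3   -0.3   20.3]
t 49.95 heater xy -83.9 6.6 z 89.2 F [ 1.4 -7.4  1.2] [-179.5   -0.3   20.3]
```

Force rises to 7 N, so the lever is on its stop. I'll relax sideways, lift off and verify.

```bash
python3 -m handwheel '{"gripper":[-0.53,-0.4,-0.4,-0.4,-0.4,-0.4,-0.4,-0.4],"slide":[[0,2,0],[0,2,0],[0,0,0],[0,0,-20],[0,0,-35],[0,0,-35],[-38,5,0],[-38,5,0]],"yaw":[0,0,0,0,0,0,0,0]}'>/dev/null
python3 -m handwheel '{"gripper":[-0.4,-0.4,-0.4,-0.4],"slide":[[-38,15,0],[-30,20,0],[0,0,0],[0,0,0]],"yaw":[0,0,0,0]}';python3 hp.py
python3 - <<'E'
from h import *
np.set_printoptions(precision=1,suppress=True)
I=[camera("top") for _ in range(6)];c=I[0];t=np.radians(19.5);R=np.array([[np.cos(t),-np.sin(t)],[np.sin(t),np.cos(t)]])
im=np.mean([i["img"] for i in I],0);x0,y0=225,180
g=cv2.resize(im[y0:y0+65,x0:x0+65].astype(np.float32),None,fx=4,fy=4,interpolation=cv2.INTER_CUBIC).mean(2)
n,l,st,ce=cv2.connectedComponentsWithStats((g<100).astype(np.uint8))
H=lambda uv,z:(plane(c,[uv],z)[0,:2]-[.5572,.117])@R*1e3
for i in range(1,n):
    uv=(ce[i]+.5)/4-.5+[x0,y0];h=H(uv,.1);h2=H(uv,.085)
    if abs(h[1])<22 and -95<h[0]<30 and st[i][4]>40: print(st[i][4],"z100",h,"z85",h2)
    if st[i][4]>250 and abs(h[1])<22 and -95<h2[0]<-20:
        p=np.argwhere(l==i)[:,::-1].astype(float);vx,vy,_,_=cv2.fitLine(p.astype(np.float32),2,0,.01,.01).ravel()
        a,b=H(uv,.085),H(uv+3*np.array([vx,vy]),.085);d=b-a;print("lever axis deg",np.degrees(np.arctan2(d[1],d[0])))
E
```

```text
time: 50.95
ee_pos: [0.3571, -0.0017, 0.1783]
tcp_rot: [-179.4, -0.4, 20.1]
wrist_force: [1.3, -0.4, 0.1]
opening: 0.0257
grasp_force: 0.0
t 50.95 heater xy -228.3 -45.1 z 178.3 F [ 1.3 -0.4  0.1] [-179.4   -0.4   20.1]
89 z100 [ 17.9 -15.1] z85 [ 20.1 -13.8]
77 z100 [17.8  1. ] z85 [19.9  2.5]
84 z100 [18. 16.] z85 [20.1 17.7]
77 z100 [  2.1 -15. ] z85 [  4.  -13.7]
74 z100 [2.4 0.9] z85 [4.4 2.4]
81 z100 [ 1.8 16.3] z85 [ 3.7 18. ]
76 z100 [-13.8 -14.8] z85 [-12.1 -13.5]
72 z100 [-13.8   1. ] z85 [-12.1   2.5]
75 z100 [-14.3  16.7] z85 [-12.6  18.4]
337 z100 [-27.3  -3.5] z85 [-25.7  -2.1]
lever axis deg -89.6411460810349
1428 z100 [-59.   -0.9] z85 [-57.8   0.6]
lever axis deg 179.51023377962542
```

The lever axis is within 0.5° of shut, the block hasn't moved, and the arm is clear. Handing in.

```bash
python3 -c "
from workcell import ticket
print(ticket.job_done())"
```

```text
the job is handed in; nothing more can be done
None
```

The job is handed in at about 51 s: the camera puts the block square and flat in the well (lip contact force showed the tongue hooked), the lever reads shut to within about 0.5°, and the arm is clear; I did not re-measure the strip rack, tally counter or beaker, and no verdict came back.

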